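Sort stripped regulator parts into the carry tote

TASK

Swing the tote's carry handle up and over, fully back against its stop, then sort every loose brass elbow, steel spring retainer and white nylon diaphragm plate from the bench into the bin whose ledge shows the same kind of part. When all of them are in their bins, fold the handle fully flat over the bins again. Leave the vent screen, socket wrench and grease jar where they are.

Things in the scene. Friction and masses are not known exactly. Their poses are not given: they have to be found in the camera images.
- tote: grey sheet-metal parts tote, fixed: three open bins in a row along its y axis, centres at y = -100, 0, +100 mm, x = 0, each 104 (x) by 96 (y) mm inside, walls and floor 4 mm, rim 45 mm over the bench. A 60 mm deep ledge, also 45 mm high, runs along the -x side with one sample part beside each bin. Origin: underside, centre of the middle bin.
- handle (a joint): angle of the tote's folding carry handle, a U-shaped steel bail hinged at both ends of the tote behind the bins (+x side). 0 = folded flat forward over the middle of the bins, 1.57 = upright, 2.5 = leaning back, seated against its back stop. The hinge is stiff and stays where it is left. It starts between 0 and 0.35.
- handle_grip (a point): middle of the handle's cross bar, on the axis of its black rubber sleeve (18 mm thick, 110 mm long, along the tote's y). It is 80 mm from the hinge axis.
- handle_hinge (a point): middle of the handle's hinge axis, which runs along the tote's y axis, 70 mm behind (+x) the tote's origin and 75 mm above the bench.
- sample_elbow: fixed sample brass elbow (as elbow1) on the ledge beside one bin; it marks the bin for this kind (which one varies). Do not try to move it. Origin: centre of its underside, on the ledge 45 mm above the bench. Its axes are parallel to the tote's; the centre of its bin's floor lies 84 mm along +x and 41 mm below this origin.
- sample_retainer: fixed sample steel spring retainer (as retainer1) on the ledge beside one bin; it marks the bin for this kind (which one varies). Do not try to move it. Origin: centre of its underside, on the ledge 45 mm above the bench. Its axes are parallel to the tote's; the centre of its bin's floor lies 84 mm along +x and 41 mm below this origin.
- sample_plate: fixed sample white nylon diaphragm plate (as plate1) on the ledge beside one bin; it marks the bin for this kind (which one varies). Do not try to move it. Origin: centre of its underside, on the ledge 45 mm above the bench. Its axes are parallel to the tote's; the centre of its bin's floor lies 84 mm along +x and 41 mm below this origin.
- elbow1: 90-degree brass elbow lying flat, 52 x 52 x 24 mm: two round legs, 20 mm thick with 24 mm collars on the last 10 mm, run 40 mm from the corner along the part's +x and +y, axes 12 mm up. Origin: on the underside, middle of the 52 mm square; corner at x = y = -14 mm, free middle of the x leg (+2, -14, 12) mm, of the y leg (-14, +2, 12) mm. 56 to 91 g. May be absent (None).
- elbow2: 90-degree brass elbow lying flat, 52 x 52 x 24 mm: two round legs, 20 mm thick with 24 mm collars on the last 10 mm, run 40 mm from the corner along the part's +x and +y, axes 12 mm up. Origin: on the underside, middle of the 52 mm square; corner at x = y = -14 mm, free middle of the x leg (+2, -14, 12) mm, of the y leg (-14, +2, 12) mm. 56 to 91 g. May be absent (None).
- retainer1: steel spring retainer: round flange 40 mm across and 6 mm thick with a central boss 24 mm across, 24 mm high overall, z up along the boss. Origin: centre of the underside. 48 to 78 g. May be absent (None).
- retainer2: steel spring retainer: round flange 40 mm across and 6 mm thick with a central boss 24 mm across, 24 mm high overall, z up along the boss. Origin: centre of the underside. 48 to 78 g. May be absent (None).
- retainer3: steel spring retainer: round flange 40 mm across and 6 mm thick with a central boss 24 mm across, 24 mm high overall, z up along the boss. Origin: centre of the underside. 48 to 78 g. May be absent (None).
- plate1: white nylon diaphragm plate: disc 56 mm across and 8 mm thick with a central hub 22 mm across, 26 mm high overall, z up along the hub. Origin: centre of the underside. 32 to 52 g. May be absent (None).
- plate2: white nylon diaphragm plate: disc 56 mm across and 8 mm thick with a central hub 22 mm across, 26 mm high overall, z up along the hub. Origin: centre of the underside. 32 to 52 g. May be absent (None).
- vent_screen: grey round vent screen, 60 mm across, 8 mm high, lying on the bench at the far right of the parts; not to be disturbed. Origin: centre of the underside.
- socket_wrench: socket wrench with black grip lying on the bench, 190 mm long, 34 mm wide head, 22 mm high; not to be disturbed. Origin: on the bench, middle of its length.
- grease_jar: small closed jar, 60 mm across, 60 mm high, beyond the parts; not to be disturbed. Origin: centre of the underside.
Things that resemble listed ones, but are neither listed nor needed, are in the scene too. Leave any red look-alike of the retainer1 alone.

How it is judged (in metres and radians):
On the way, in this order (a step that is already met when the one before it is completed fails the run):
1. the handle is swung fully back against its stop (value of joint handle above 2.38 rad), for 0.2 s.
2. every loose part lies in the bin of its kind, with the handle still back (x of elbow1 in the frame of sample_elbow between 0.033 and 0.135 m and y of elbow1 in the frame of sample_elbow between -0.048 and 0.048 m and height (world z) of each of elbow1, elbow2, retainer1, retainer2, retainer3, plate1, plate2 below 0.058 m and linear speed of each of elbow1, elbow2, retainer1, retainer2, retainer3, plate1, plate2 below 0.05 m/s and x of elbow2 in the frame of sample_elbow between 0.033 and 0.135 m and y of elbow2 in the frame of sample_elbow between -0.048 and 0.048 m and x of retainer1 in the frame of sample_retainer between 0.033 and 0.135 m and y of retainer1 in the frame of sample_retainer between -0.048 and 0.048 m and x of retainer2 in the frame of sample_retainer between 0.033 and 0.135 m and y of retainer2 in the frame of sample_retainer between -0.048 and 0.048 m and x of retainer3 in the frame of sample_retainer between 0.033 and 0.135 m and y of retainer3 in the frame of sample_retainer between -0.048 and 0.048 m and x of plate1 in the frame of sample_plate between 0.033 and 0.135 m and y of plate1 in the frame of sample_plate between -0.048 and 0.048 m and x of plate2 in the frame of sample_plate between 0.033 and 0.135 m and y of plate2 in the frame of sample_plate between -0.048 and 0.048 m and value of joint handle above 2.2 rad), for 0.3 s.
3. the handle is folded flat over the bins (value of joint handle below 0.1 rad), for 0.2 s.
At the end, for the whole second after the job is handed in: Every part that is present rests inside the bin beside the sample of its kind (its origin within the bin's walls and less than 58 mm above the bench), and the handle is folded flat (joint below 0.10 rad) (x of elbow1 in the frame of sample_elbow between 0.033 and 0.135 m and y of elbow1 in the frame of sample_elbow between -0.048 and 0.048 m and height (world z) of each of elbow1, elbow2, retainer1, retainer2, retainer3, plate1, plate2 below 0.058 m and x of elbow2 in the frame of sample_elbow between 0.033 and 0.135 m and y of elbow2 in the frame of sample_elbow between -0.048 and 0.048 m and x of retainer1 in the frame of sample_retainer between 0.033 and 0.135 m and y of retainer1 in the frame of sample_retainer between -0.048 and 0.048 m and x of retainer2 in the frame of sample_retainer between 0.033 and 0.135 m and y of retainer2 in the frame of sample_retainer between -0.048 and 0.048 m and x of retainer3 in the frame of sample_retainer between 0.033 and 0.135 m and y of retainer3 in the frame of sample_retainer between -0.048 and 0.048 m and x of plate1 in the frame of sample_plate between 0.033 and 0.135 m and y of plate1 in the frame of sample_plate between -0.048 and 0.048 m and x of plate2 in the frame of sample_plate between 0.033 and 0.135 m and y of plate2 in the frame of sample_plate between -0.048 and 0.048 m and value of joint handle below 0.1 rad); the robot touches nothing.
It fails at once if the vent screen is moved more than 50 mm (distance of vent_screen from where it was at the start of the episode above 0.05 m).
It fails at once if the socket wrench is moved more than 50 mm (distance of socket_wrench from where it was at the start of the episode above 0.05 m).
It fails at once if the grease jar is moved more than 50 mm (distance of grease_jar from where it was at the start of the episode above 0.05 m).
Of elbow1, elbow2, retainer1, retainer2, retainer3, plate1, plate2 only 5 to 7 are there at a start; the rules pass over those that are not, and their reading is None.
At some moment in a run one of elbow1, elbow2, retainer1, retainer2, retainer3, plate1, plate2 may be knocked a few centimetres aside while the robot is not near it.
Once in a run the grip may slacken for a moment while it holds something.
It also fails if it takes over 210 s, if anything falls off the work surface, if the arm or the gripper's body presses on something with over 40 N, if the wrist force passes 120 N, or if a joint passes its speed limit or range.

ROBOT

A 6-joint arm with a two-finger parallel gripper is mounted at the origin on the work surface. World frame = base frame: x ahead of the robot, y to its left, z up, the work surface at z = 0. Lengths are in m, angles in degrees, forces in N, time in s.
With the tool pointing down it reaches from about 0.375 to 0.9 m from the base axis. Payload 3.1 kg.
Tool frame: the origin (TCP) lies between the finger pads; the fingertips stand bot.tip_extent ahead of it and the grasp point (between the pads) lies 2 mm behind it (bot.tip_extent is the distance from the TCP to the fingertips, in m); z points along the fingers, y is the direction in which the jaws open and shut (so a half turn about z gives the same grasp; the last joint's range is limited). The gripper opens to 87 mm and grips with 3 to 60 N. Pads are 19 mm wide; open, the fingers measure 117 mm over their backs; the gripper's body (75 mm by 190 mm) begins 51 mm behind the grasp point.
Start: joints at [66.32, 30.224, 82.088, -0, 67.689, -10.227], TCP at [0.145, 0.608, 0.24] pointing down, gripper open.
Joint ranges: [-176.69, 176.69], [-43.24, 126.21], [12.49, 139.97], [-82, 262], [0, 151.66], [-163.58, 163.58]. Speed limits (degrees/s): [159.86, 159.86, 180, 180, 180, 180].

INTERFACE

Orientations are given as a 3x3 rotation matrix whose columns are the frame's x, y, z axes.
In Python, from rig import bot, imaging, recognise, masks_of, mark_of gives the robot as it stands.
- The arm moves only by the tool send_rows, never from a script. Its argument "plan" is a list that holds one entry, the list of rows, each a list of 5 numbers: the shift along the world's x, y, z normalised to -1 to 1, where 1 is 0.03 m, then the turn about the world's z normalised to -1 to 1, where 1 is 0.1 rad, then the closure, from -1 (fully open) to 1 (shut). A call has 1 to 20 rows; each row shifts and turns the commanded pose from where the row before left it; what a row does not reach is not made up. A row lasts 1/10 s, in which the tool goes at most 50 mm and 8.59 degrees, less where a joint would pass 70% of its speed; a pose out of reach is approached as far as the arm can. A call with a number of a shift or a turn outside -1 to 1 is refused whole. A call with a gripper value outside its range is refused whole. The fingers move at their own pace and stop on an object; the grip force is fixed at half the most. Time passes only in rows, so rows that do not move let the fingers close. It gives the time, the measured TCP pose, the force and the opening at its end, in the units of the state.
- bot.read_state(): the state, without advancing time (a new reading comes with each control period).
- imaging.capture(name): name is "scene" or "top" or "wrist"; returns a dict with "img" (400x640x3 uint8, blue, green, red), "mtx" (3x3 intrinsics, pixels), "pose" (4x4, takes a point from camera to world coordinates); the wrist camera has in their place "T_tool_cam" (4x4, takes a point from camera to tool coordinates, whose origin is the TCP and whose axes are the flange's). Camera axes: x right, y down, z forward; pixel columns grow to the right and rows downward; lengths in m; the calibration is good to about 2 mm. A picture is of the moment at which its call begins: read the wrist's pose just before it. There is no depth.
- bot.hand_in(): hands the job in, once; it reports no verdict.
Trained networks look in the newest picture that a camera, given by its name, has taken for a name from the list of things; names that differ only in an ending like _2 or _b are one class to them, and where a whole thing is asked for, a point or a joint stands for the part that bears it (a point fixed in the world has none). Each returns a list of dicts, best first, with "conf" (0 to 1); they miss things now and then, are a little off and sometimes report something else, mostly with a low value. They report only what shows in the picture. A call takes as long as a camera call. They do not tell look-alikes from the thing itself.
- recognise(camera, target): "at" ([x, y, z] in m, in world coordinates, good to about 4 mm: the middle of the surface that is visible of it).
- masks_of(camera, target): "region" (400x640 bool, what is visible of it).
- mark_of(camera, target): "at" ([x, y, z] in m, in world coordinates, good to about 4 mm: a listed point, or the origin of a listed thing).
The state is a dict: "time_s": time; "joint_positions": joint angles; "qvel": joint speeds; "tau": joint torques, N m; "position": TCP position; "tcp_rot": TCP orientation; "force": force on the tool from outside, world axes, zero at the start; "moment": the same for the moment, N m; "opening": opening from 0.0 (shut) to 1.0 (fully open).
Only numpy, scipy, OpenCV 4.12 (cv2) and the standard library are available. Lean on these libraries where they do the work, as an engineer would, in place of code of your own. Each camera call takes 0.05 s, during which the arm holds its last target.

## Working session

There is one attempt and no reset: what is moved stays moved. The work goes in short steps, Python scripts to look and compute and a tool call to move; the robot and the scene stay as the last step left them, time stands still between calls to the robot, and variables do not carry over. Pictures are saved under pics/ and viewed, and the job is handed in when it is done.

Besides the shell and the picture viewer there is one more tool, called after "Request:" as a command line: name --argument value ..., lists and objects as JSON in quotes. send_rows: Moves the arm, as the interface text tells. Its arguments: {"type":"object","properties":{"plan":{"type":"array"}},"required":["plan"]}

```bash
ls; mkdir -p pics
python3 - <<'E'
from rig import bot, imaging, recognise, masks_of, mark_of
import cv2
s=bot.read_state();print(s['time_s'],s['position'],s['tcp_rot'],s['opening'],bot.tip_extent)
for n in ("scene","top"):
    c=imaging.capture(n);cv2.imwrite(f'pics/{n}0.png',c['img']);print(n,c['mtx'].tolist(),c['pose'].tolist())
    for t in ['handle_grip','handle_hinge','sample_elbow','sample_retainer','sample_plate','elbow1','retainer1','plate1','vent_screen','socket_wrench','grease_jar','tote']:
        print(t,[(round(d['conf'],2),[round(float(v),3) for v in d['at']]) for d in mark_of(n,t)])
print(bot.read_state()['time_s'])
E
```

```text
pics
0.0 [0.14509896 0.60721938 0.23857432] [[-9.72554418e-01  2.32673968e-01 -8.53238521e-04]
 [ 2.32675228e-01  9.72552543e-01 -1.94658284e-03]
 [ 3.76900139e-04 -2.09168521e-03 -9.99997741e-01]] 0.9992377489666937 0.017
scene [[406.86335588423316, 0.0, 314.1050291377769], [0.0, 406.86335588423316, 197.90944375230023], [0.0, 0.0, 1.0]] [[-0.722922662992877, 0.5729140045261685, -0.38620249448841804, 0.9725063036893694], [0.6908776946745742, 0.5925897188274829, -0.4141562943396013, 0.3013651287303377], [-0.008416313470455352, -0.5662216602689747, -0.824210044290782, 0.9102912980770718], [0.0, 0.0, 0.0, 1.0]]
handle_grip [(0.84, [0.514, 0.217, 0.088]), (0.64, [0.426, -0.187, 0.005])]
handle_hinge [(0.59, [0.586, 0.228, 0.073])]
sample_elbow [(0.74, [0.421, 0.308, 0.047])]
sample_retainer [(0.7, [0.45, 0.107, 0.047])]
sample_plate [(0.63, [0.438, 0.206, 0.042]), (0.53, [0.421, 0.306, 0.048]), (0.19, [0.42, -0.483, -0.002])]
elbow1 [(0.71, [0.533, -0.195, 0.0]), (0.48, [0.632, -0.091, -0.002])]
retainer1 [(0.71, [0.429, -0.332, 0.003]), (0.66, [0.422, 0.307, 0.047]), (0.54, [0.424, -0.1
[... 1020 characters left out ...]
0.514, 0.217, 0.085]), (0.49, [0.63, -0.09, -0.004])]
sample_retainer [(0.54, [0.449, 0.107, 0.048]), (0.18, [0.79, -0.117, -0.002])]
sample_plate [(0.7, [0.434, 0.207, 0.048])]
elbow1 [(0.57, [0.632, -0.086, 0.0]), (0.47, [0.533, -0.193, -0.0])]
retainer1 [(0.65, [0.431, -0.338, -0.003]), (0.59, [0.606, -0.184, -0.001]), (0.52, [0.528, -0.084, 0.003]), (0.49, [0.415, -0.192, 0.001])]
plate1 [(0.91, [0.528, -0.343, -0.002]), (0.66, [0.428, -0.087, 0.001])]
vent_screen [(0.95, [0.641, -0.342, -0.001]), (0.29, [0.422, 0.309, 0.048])]
socket_wrench [(0.62, [0.424, -0.486, 0.001]), (0.53, [0.531, -0.342, 0.001])]
grease_jar [(0.87, [0.788, -0.118, -0.0])]
tote [(0.73, [0.52, 0.221, -0.003])]
1.3
```

View pics/scene0.png

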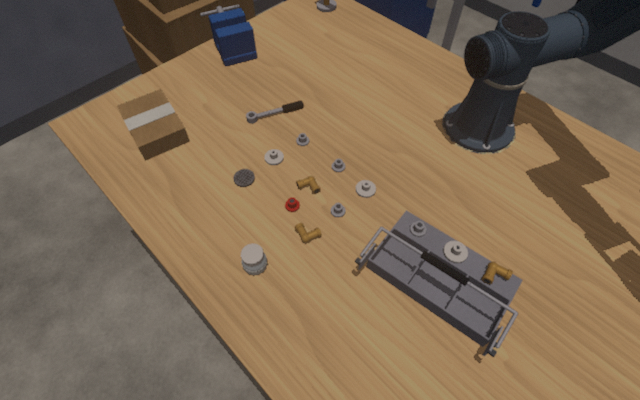

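View pics/top0.png

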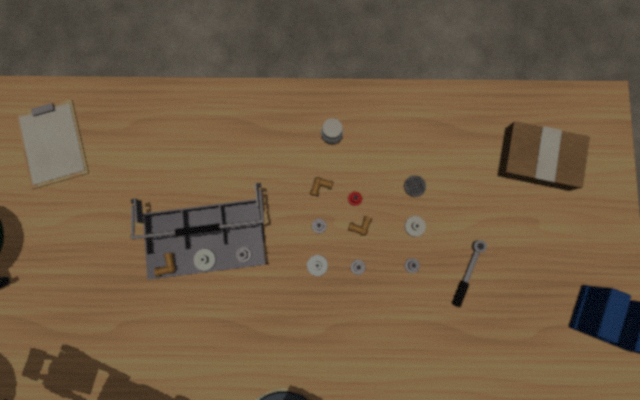

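The scene shows all seven loose parts:
- Retainers at px (302,139), (338,165) and (338,210).
- Plates at (274,157) and (366,188).
- Elbows at (309,185) and (308,233).

Things that could be mistaken for them are the red look-alike (292,205), the three ledge samples (419,228), (456,251), (497,272) and the grey vent screen (244,178). For the handle, the black sleeve at (445,266) is the grip and the wrench's grip at (292,107) is not. I'll check these in one close crop.

Run:
```python
import cv2,numpy as np
i=cv2.imread('pics/scene0.png')
a=cv2.resize(i[200:360,340:540],None,fx=3,fy=3,interpolation=2)
b=cv2.resize(i[120:260,220:400],None,fx=3,fy=3,interpolation=2)
cv2.imwrite('pics/cropA.png',a);cv2.imwrite('pics/cropB.png',b)
```

```text
(no output)
```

View pics/cropA.png

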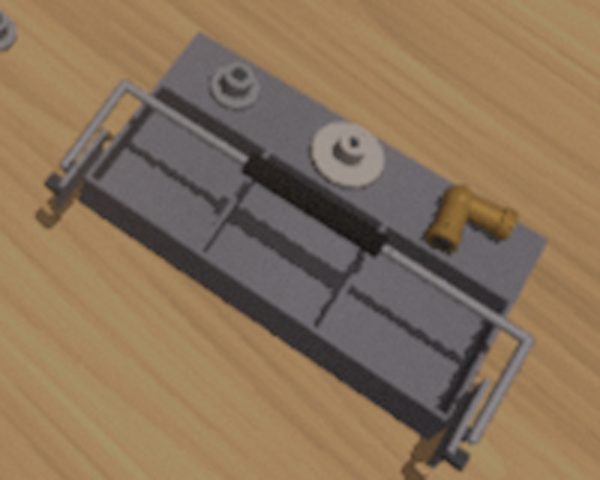

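View pics/cropB.png

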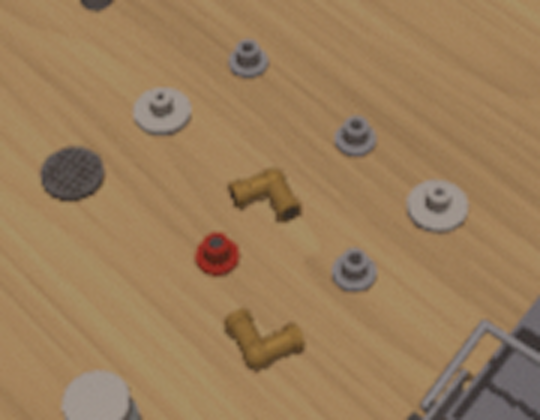

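Request:
send_rows --plan '[[[0.87, -0.93, 0, -1, -1], [0.87, -0.93, 0, -1, -1], [0.87, -0.93, 0, -1, -1], [0.87, -0.93, 0, -1, -1], [0.87, -0.93, 0, -1, -1], [0.87, -0.93, 0, -1, -1], [0.87, -0.93, 0, -1, -1], [0.87, -0.93, 0, -1, -1], [0.87, -0.93, 0, -1, -1], [0.87, -0.93, 0, -1, -1], [0.87, -0.93, 0, -1, -1], [0.87, -0.93, 0, -1, -1], [0.87, -0.93, 0, 0, -1], [0.87, -0.93, 0, 0, -1], [0, 0, 0, 0, -1]]]'

```text
time_s: 2.8
position: [0.5149, 0.214, 0.2399]
tcp_rot: [[-0.131, 0.991, 0.004], [0.991, 0.131, -0.001], [-0.001, 0.004, -1.0]]
force: [-0.1, -1.0, 0.5]
opening: 0.998
```

```bash
cat > h.py <<'E'
from rig import bot, imaging, recognise, masks_of, mark_of
import cv2, numpy as np
def st():
    s=bot.read_state(); R=np.array(s['tcp_rot']); p=np.array(s['position'])
    print('t',round(s['time_s'],2),'p',p.round(4),'jaw',round(np.degrees(np.arctan2(R[1,1],R[0,1])),1),'open',round(s['opening'],3),'F',np.round(s['force'],1),'j6',round(s['joint_positions'][5],1))
    return s,p,R
def cap(n,fn=None):
    s=bot.read_state(); c=imaging.capture(n)
    if n=='wrist':
        T=np.eye(4);T[:3,:3]=np.array(s['tcp_rot']);T[:3,3]=s['position']
        c['pose']=T@c['T_tool_cam']
    if fn: cv2.imwrite('pics/'+fn,c['img'])
    return c
def ray(c,u,v,z):
    d=c['pose'][:3,:3]@np.linalg.solve(c['mtx'],[u,v,1]); o=c['pose'][:3,3]
    return o+d*(z-o[2])/d[2]
def proj(c,P):
    q=np.linalg.inv(c['pose'])@np.r_[P,1]; q=c['mtx']@q[:3]; return q[:2]/q[2]
def marks(n,t,k=6,f=mark_of):
    r=[(round(float(d['conf']),2),np.round(d['at'],4).tolist()) for d in f(n,t)][:k]; print(n,t,r); return r
E
python3 - <<'E'
from h import *
st(); c=cap('wrist','w1.png')
for t in ['handle_grip','handle_hinge','sample_plate','sample_elbow','sample_retainer','tote']: marks('wrist',t)
marks('wrist','handle_grip',f=recognise)
E
```

```text
t 2.8 p [0.5149 0.214  0.2399] jaw 7.5 open 0.998 F [-0.1 -1.   0.5] j6 3.7
wrist handle_grip [(0.55, [0.5069, 0.2181, 0.0866])]
wrist handle_hinge []
wrist sample_plate [(0.65, [0.435, 0.2032, 0.0445])]
wrist sample_elbow [(0.95, [0.424, 0.3062, 0.0436])]
wrist sample_retainer [(0.58, [0.4533, 0.1085, 0.0463])]
wrist tote [(0.57, [0.5197, 0.2233, 0.004])]
wrist handle_grip [(0.57, [0.5066, 0.24, 0.0941])]
```

View pics/w1.png

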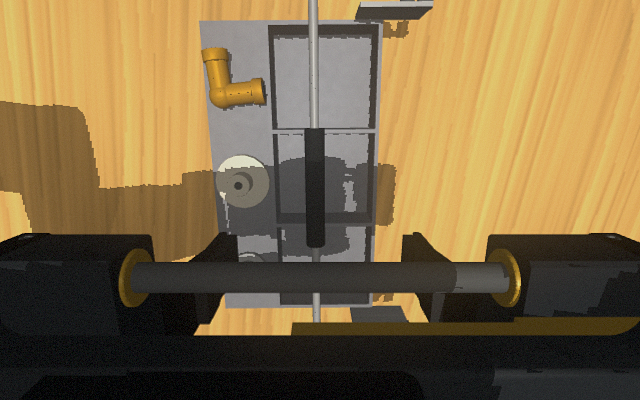

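The wrist view shows the black sleeve spanning px (314,128) to (315,247). The tote rim's back edge runs from (382,24) to (373,306), and the elbow sample is at top left, beside the +y bin.

Run:
```python
from h import *
s,p,R=st(); c=cap('wrist')
print('grip ends',ray(c,314,128,.087).round(4),ray(c,315,247,.087).round(4))
for uv in [(201,22),(382,24),(226,307),(373,306)]: print(uv,ray(c,*uv,.045).round(4))
# predicted grip
o=np.array([.5188,.2205]);
for y in (7,8,9):
    x=np.array([np.cos(np.radians(y)),np.sin(np.radians(y))]);yv=np.array([-x[1],x[0]])
    print(y,[proj(c,np.r_[o+a*x+b*yv,.045]).round(0) for a,b in ((-.116,.152),(.056,.152),(-.116,-.152),(.056,-.152))])
print(proj(c,p))
```

```text
t 3.2 p [0.5099 0.2182 0.2396] jaw 7.9 open 0.999 F [ 0.4 -0.4  0.1] j6 3.7
grip ends [0.4976 0.2752 0.087 ] [0.5135 0.1633 0.087 ]
(201, 22) [0.3799 0.3549 0.045 ]
(382, 24) [0.5476 0.3763 0.045 ]
(226, 307) [0.4222 0.057  0.045 ]
(373, 306) [0.5923 0.0817 0.045 ]
7 [array([207.,  20.]), array([391.,  23.]), array([226., 308.]), array([373., 310.])]
8 [array([204.,  23.]), array([388.,  22.]), array([228., 310.]), array([375., 309.])]
9 [array([201.,  25.]), array([385.,  21.]), array([231., 311.]), array([377., 309.])]
[318.66716188 264.26974895]
```

Run:
```python
from h import *
for k in range(8):
    st(); cap('top')
marks('top','handle_grip');cap('scene');marks('scene','handle_grip')
```

```text
t 3.25 p [0.5101 0.2181 0.2397] jaw 7.9 open 1.003 F [ 0.1  0.1 -0.2] j6 3.7
t 3.3 p [0.5102 0.218  0.2397] jaw 7.9 open 1.0 F [ 0.7  0.5 -0.5] j6 3.7
t 3.35 p [0.5103 0.2178 0.2397] jaw 7.9 open 1.003 F [-0.4 -0.4  0.6] j6 3.7
t 3.4 p [0.5104 0.2177 0.2397] jaw 7.8 open 1.002 F [ 0.1  0.2 -0.2] j6 3.7
t 3.45 p [0.5105 0.2176 0.2396] jaw 7.8 open 0.997 F [ 0.7 -0.9 -0.4] j6 3.7
t 3.5 p [0.5106 0.2175 0.2396] jaw 7.8 open 1.004 F [ 0.4 -0.  -0.3] j6 3.7
t 3.55 p [0.5107 0.2174 0.2396] jaw 7.8 open 1.002 F [ 0.2 -0.3  0.2] j6 3.7
t 3.6 p [0.5108 0.2173 0.2396] jaw 7.8 open 0.999 F [ 0.6 -1.  -0.7] j6 3.7
top handle_grip [(0.88, [0.5123, 0.2148, 0.0853]), (0.6, [0.5285, -0.0815, 0.0023])]
scene handle_grip [(0.56, [0.5115, 0.2183, 0.0832]), (0.26, [0.4226, -0.077, -0.0043])]
```

Request:
send_rows --plan '[[[0, 0, -0.86, 0, -0.3], [0, 0, -0.86, 0, -0.3], [0, 0, -0.86, 0, -0.3], [0, 0, -0.86, 0, -0.3], [0, 0, -0.86, 0, -0.3], [0, 0, -0.86, 0, -0.3], [0, 0, 0, 0, -0.3], [0, 0, 0, 0, 1], [0, 0, 0, 0, 1], [0, 0, 0, 0, 1], [0, 0, 0, 0, 1], [0, 0, 0, 0, 1]]]'

```text
time_s: 5.0
position: [0.5112, 0.2173, 0.0856]
tcp_rot: [[-0.136, 0.991, 0.002], [0.991, 0.136, 0.0], [0.0, 0.002, -1.0]]
force: [-0.1, -0.6, -0.6]
opening: 0.282
```

Run:
```python
from h import *
st(); c=cap('wrist','w2.png')
```

```text
t 5.0 p [0.5112 0.2173 0.0856] jaw 7.8 open 0.282 F [-0.1 -0.6 -0.6] j6 3.7
```

View pics/w2.png

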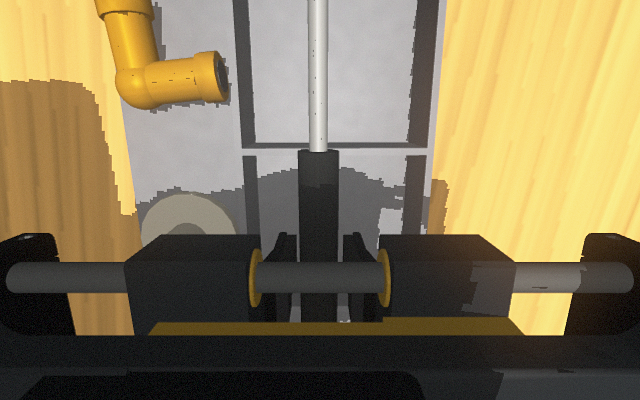

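Run:
```python
import numpy as np
th=np.linspace(.12,2.53,28); r=80/30
d=np.diff(np.c_[-r*np.cos(th),r*np.sin(th)],axis=0); a=np.radians(8)
print([[round(x*np.cos(a),2),round(x*np.sin(a),2),round(z,2),0,1] for x,z in d], len(d))
```

```text
[[np.float64(0.04), np.float64(0.01), np.float64(0.23), 0, 1], [np.float64(0.06), np.float64(0.01), np.float64(0.23), 0, 1], [np.float64(0.08), np.float64(0.01), np.float64(0.22), 0, 1], [np.float64(0.1), np.float64(0.01), np.float64(0.22), 0, 1], [np.float64(0.12), np.float64(0.02), np.float64(0.21), 0, 1], [np.float64(0.14), np.float64(0.02), np.float64(0.19), 0, 1], [np.float64(0.15), np.float64(0.02), np.float64(0.18), 0, 1], [np.float64(0.17), np.float64(0.02), np.float64(0.17), 0, 1], [np.float64(0.18), np.float64(0.03), np.float64(0.15), 0, 1], [np.float64(0.19), np.float64(0.03), np.float64(0.13), 0, 1], [np.float64(0.21), np.float64(0.03), np.float64(0.12), 0, 1], [np.float64(0.21), np.float64(0.03), np.float64(0.1), 0, 1], [np.float64(0.22), np.float64(0.03), np.float64(0.08), 0, 1], [np.float64(0.23), np.float64(0.03), np.float64(0.06), 0, 1], [np.float64(0.23), np.float64(0.03), np.float64(0.04), 0, 1], [np.float64(0.24), np.float64(0.03), np.float64(0.02), 0, 1], [np.float64(0.24), np.float64(0.03), np.float64(-0.01), 0, 1], [np.float64(0.23), np.float64(0.03), np.float64(-0.03), 0, 1], [np.float64(0.23), np.float64(0.03), np.float64(-0.05), 0, 1], [np.float64(0.23), np.float64(0.03), np.float64(-0.07), 0, 1], [np.float64(0.22), np.float64(0.03), np.float64(-0.09), 0, 1], [np.float64(0.21), np.float64(0.03), np.float64(-0.11), 0, 1], [np.float64(0.2), np.float64(0.03), np.float64(-0.13), 0, 1], [np.float64(0.19), np.float64(0.03), np.float64(-0.14), 0, 1], [np.float64(0.17), np.float64(0.02), np.float64(-0.16), 0, 1], [np.float64(0.16), np.float64(0.02), np.float64(-0.17), 0, 1], [np.float64(0.14), np.float64(0.02), np.float64(-0.19), 0, 1]] 27
```

Request:
send_rows --plan '[[[0, 0, 0, 0, 1], [0, 0, 0, 0, 1], [0.04, 0.01, 0.23, 0, 1], [0.06, 0.01, 0.23, 0, 1], [0.08, 0.01, 0.22, 0, 1], [0.1, 0.01, 0.22, 0, 1], [0.12, 0.02, 0.21, 0, 1], [0.14, 0.02, 0.19, 0, 1], [0.15, 0.02, 0.18, 0, 1], [0.17, 0.02, 0.17, 0, 1]]]'

```text
time_s: 6.05
position: [0.533, 0.2204, 0.1342]
tcp_rot: [[-0.136, 0.991, -0.009], [0.991, 0.136, -0.002], [-0.0, -0.009, -1.0]]
force: [-7.7, -1.2, -4.8]
opening: 0.197
```

Run:
```python
from h import *
st(); c=cap('wrist','w3.png'); st()
```

```text
t 6.05 p [0.533  0.2204 0.1342] jaw 7.8 open 0.197 F [-7.7 -1.2 -4.8] j6 3.5
t 6.1 p [0.5339 0.2205 0.1352] jaw 7.8 open 0.197 F [-6.8 -2.1 -1.9] j6 3.5
```

View pics/w3.png

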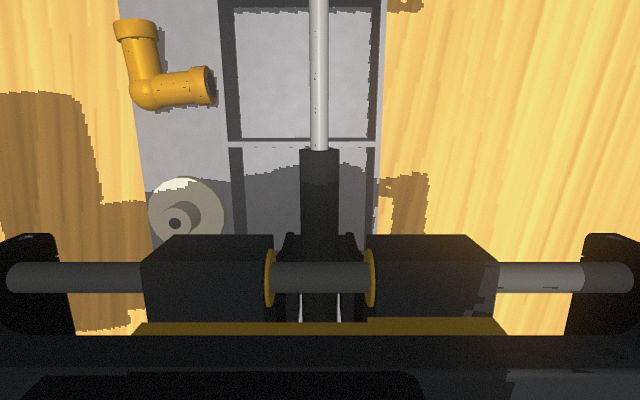

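The sleeve, at px (319,230), is between the pads and moving with them. I'll continue the arc.

Request:
send_rows --plan '[[[0.18, 0.03, 0.15, 0, 1], [0.19, 0.03, 0.13, 0, 1], [0.21, 0.03, 0.12, 0, 1], [0.21, 0.03, 0.1, 0, 1], [0.22, 0.03, 0.08, 0, 1], [0.23, 0.03, 0.06, 0, 1], [0.23, 0.03, 0.04, 0, 1], [0.24, 0.03, 0.02, 0, 1], [0.24, 0.03, -0.01, 0, 1], [0.23, 0.03, -0.03, 0, 1], [0.23, 0.03, -0.05, 0, 1], [0.23, 0.03, -0.07, 0, 1], [0.22, 0.03, -0.09, 0, 1], [0.21, 0.03, -0.11, 0, 1], [0.2, 0.03, -0.13, 0, 1], [0.19, 0.03, -0.14, 0, 1]]]'

```text
time_s: 7.7
position: [0.64, 0.2344, 0.1388]
tcp_rot: [[-0.136, 0.991, -0.001], [0.991, 0.136, -0.002], [-0.002, -0.002, -1.0]]
force: [-5.6, -3.8, 5.6]
opening: 0.198
```

Request:
send_rows --plan '[[[0.17, 0.02, -0.16, 0, 1], [0.16, 0.02, -0.17, 0, 1], [0.14, 0.02, -0.19, 0, 1], [0.04, 0, -0.06, 0, 1], [0, 0, 0, 0, 1], [0, 0, 0, 0, 1], [0, 0, 0, 0, 1]]]'

```text
time_s: 8.4
position: [0.6525, 0.2368, 0.122]
tcp_rot: [[-0.136, 0.991, -0.007], [0.991, 0.136, -0.001], [-0.0, -0.007, -1.0]]
force: [-10.2, -2.1, 9.1]
opening: 0.196
```

Run:
```python
from h import *
st(); c=cap('scene','s2.png')
i=c['img'];cv2.imwrite('pics/s2c.png',cv2.resize(i[180:380,300:560],None,fx=3,fy=3))
for n in('scene','top','wrist'):
  cap(n);marks(n,'handle_grip');marks(n,'handle_hinge')
st()
```

```text
t 8.4 p [0.6525 0.2368 0.122 ] jaw 7.8 open 0.196 F [-10.2  -2.1   9.1] j6 2.9
scene handle_grip []
scene handle_hinge []
top handle_grip [(0.9, [0.6531, 0.2356, 0.1206]), (0.72, [0.4293, -0.0834, 0.0012]), (0.66, [0.53, -0.3409, -0.0011]), (0.17, [0.6322, -0.0913, -0.0001])]
top handle_hinge [(0.95, [0.589, 0.2326, 0.0718])]
wrist handle_grip [(0.9, [0.6523, 0.2384, 0.1215])]
wrist handle_hinge [(0.77, [0.5903, 0.2306, 0.0755])]
t 8.9 p [0.6525 0.2367 0.122 ] jaw 7.8 open 0.197 F [-11.3  -3.1  10.1] j6 2.9
```

View pics/s2c.png

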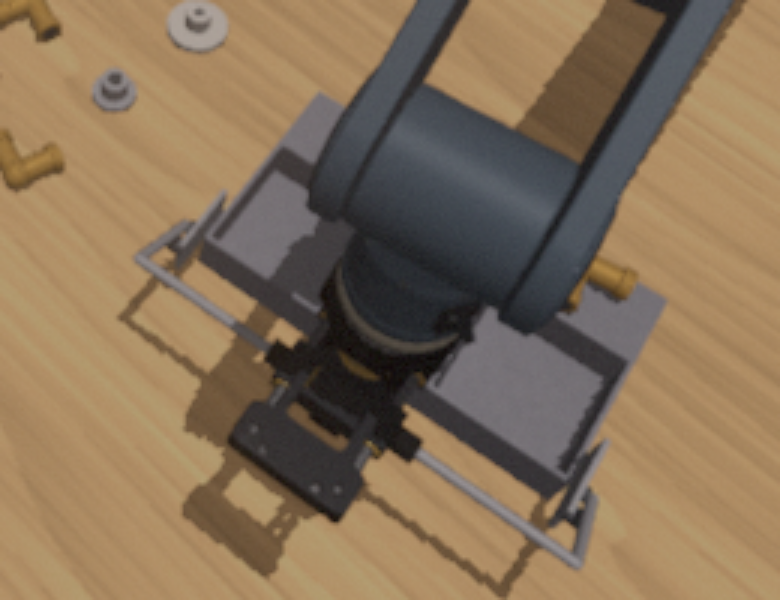

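Request:
send_rows --plan '[[[0.1, 0.01, -0.13, 0, 1], [0, 0, 0, 0, 1], [0, 0, 0, 0, 1], [0, 0, 0, 0, 1]]]'

```text
time_s: 9.3
position: [0.6527, 0.2368, 0.1217]
tcp_rot: [[-0.137, 0.99, -0.012], [0.991, 0.137, -0.003], [-0.001, -0.013, -1.0]]
force: [-21.6, -5.2, 27.9]
opening: 0.199
```

Request:
send_rows --plan '[[[-0.1, -0.01, 0.13, 0, 1], [0, 0, 0, 0, 0.1], [0, 0, 0, 0, 0.1], [0, 0, 0, 0, 0.1], [0, 0, 0.5, 0, 0], [0, 0, 1, 0, 0], [0, 0, 1, 0, 0], [0, 0, 1, 0, 0], [0, 0, 0.5, 0, 0]]]'

```text
time_s: 10.2
position: [0.6583, 0.2376, 0.2441]
tcp_rot: [[-0.136, 0.991, 0.009], [0.991, 0.136, 0.002], [0.001, 0.009, -1.0]]
force: [1.0, 0.2, 1.3]
opening: 0.5
```

Run:
```python
from h import *
st(); c=cap('wrist'); print(c['T_tool_cam'].round(3).tolist(),c['mtx'].round(1).tolist()); marks('wrist','handle_grip'); cap('top','t2.png'); marks('top','handle_grip')
```

```text
t 10.2 p [0.6583 0.2376 0.2441] jaw 7.8 open 0.5 F [1.  0.2 1.3] j6 2.9
[[-0.001, -0.966, -0.258, 0.069], [1.0, -0.001, 0.0, 0.0], [-0.0, -0.258, 0.966, -0.145], [0.0, 0.0, 0.0, 1.0]] [[328.3, 0.0, 319.3], [0.0, 328.3, 202.3], [0.0, 0.0, 1.0]]
wrist handle_grip [(0.81, [0.6499, 0.238, 0.1219])]
top handle_grip [(0.96, [0.6513, 0.2361, 0.1194])]
```

Request:
send_rows --plan '[[[-0.37, -0.77, 0, 0.98, 0], [-0.37, -0.77, 0, 0.98, 0], [-0.37, -0.77, 0, 0.98, 0], [-0.37, -0.77, 0, 0.98, 0], [-0.37, -0.77, 0, 0.98, 0], [-0.37, -0.77, 0, 0.98, 0], [-0.37, -0.77, 0, 0.98, 0], [-0.37, -0.77, 0, 0.98, 0], [-0.37, -0.77, 0, 0.98, 0], [-0.37, -0.77, 0, 0.98, 0], [-0.37, -0.77, 0, 0.98, 0], [-0.37, -0.77, 0, 0.98, 0], [-0.37, -0.77, 0, 0.98, 0], [-0.37, -0.77, 0, 0.98, 0], [-0.37, -0.77, 0, 0.98, 0], [-0.37, -0.77, 0, 0.98, 0], [0, 0, 0, 0, 0], [0, 0, 0, 0, 0]]]'

```text
time_s: 12.2
position: [0.4773, -0.1323, 0.2377]
tcp_rot: [[-0.992, -0.13, -0.002], [-0.13, 0.992, 0.002], [0.002, 0.002, -1.0]]
force: [0.1, 0.3, 0.0]
opening: 0.499
```

Run:
```python
from h import *
st(); c=cap('wrist','w4.png')
for t in ('retainer1','plate1','elbow1'): marks('wrist',t)
```

```text
t 12.2 p [ 0.4773 -0.1323  0.2377] jaw 97.5 open 0.499 F [0.1 0.3 0. ] j6 -125.9
wrist retainer1 [(0.62, [0.4225, -0.1903, -0.0017]), (0.61, [0.5309, -0.0844, -0.0004]), (0.56, [0.4317, -0.3335, 0.0057])]
wrist plate1 [(0.84, [0.5317, -0.3388, -0.0003]), (0.66, [0.4235, -0.0765, 0.0029])]
wrist elbow1 [(0.91, [0.5398, -0.1924, -0.0035]), (0.65, [0.635, -0.0909, -0.0001])]
```

View pics/w4.png

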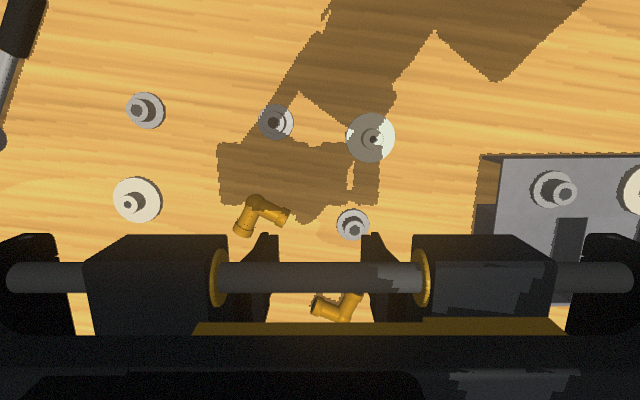

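The wrist view shows retainers at px (146,110), (276,122) and (353,223), plates at (137,200) and (370,138), and elbows at (262,213) and (337,306). I'll turn these into positions, using the masks for the elbow orientations.

```bash
cat >> h.py <<'E'
def discs(n,t,ztop):
    "mask -> outline on plane at ztop: min enclosing circle"
    c=cap(n); out=[]
    for d in masks_of(n,t):
        m=d['region'].astype(np.uint8)
        if m.sum()<30: continue
        cs,_=cv2.findContours(m,cv2.RETR_EXTERNAL,cv2.CHAIN_APPROX_NONE); k=max(cs,key=cv2.contourArea)[:,0]
        P=np.array([ray(c,u,v,ztop)[:2] for u,v in k],np.float32)
        (x,y),r=cv2.minEnclosingCircle(P*1000)
        out.append((x/1000,y/1000,r)); print(n,t,round(d['conf'],2),'px',k.mean(0).round(),'ctr mm',round(x,1),round(y,1),'r',round(r,1))
    return out
def elbows(n):
    c=cap(n)
    L=np.array([[26,-26],[26,-2],[16,-2],[16,-4],[-4,-4],[-4,16],[-2,16],[-2,26],[-26,26],[-26,16],[-24,16],[-24,-24],[16,-24],[16,-26]])/1000.
    from scipy.optimize import minimize
    for d in masks_of(n,'elbow1'):
        m=d['region'].astype(np.uint8)
        if m.sum()<30: continue
        vs,us=np.nonzero(m); cx,cy,_=ray(c,us.mean(),vs.mean(),.012)
        def model(q):
            a=q[2]; R=np.array([[np.cos(a),-np.sin(a)],[np.sin(a),np.cos(a)]])
            S=L@R.T+q[:2]; px=np.array([proj(c,np.r_[s,.012]) for s in S])
            im=np.zeros((400*2,640*2),np.uint8); cv2.fillPoly(im,[(px*2*16).astype(np.int32)],1,shift=4); return im
        M=cv2.resize(m,(1280,800),interpolation=0)
        f=lambda q:-(model(q)&M).sum()/max(1,(model(q)|M).sum())
        best=min((minimize(f,[cx,cy,a],method='Nelder-Mead',options=dict(initial_simplex=[[cx,cy,a],[cx+.01,cy,a],[cx,cy+.01,a],[cx,cy,a+.4]],maxiter=120)) for a in np.arange(0,6.28,.785)),key=lambda r:r.fun)
        q=best.x; a=q[2];R=np.array([[np.cos(a),-np.sin(a)],[np.sin(a),np.cos(a)]])
        g=lambda x,y:(q[:2]+R@np.array([x,y])/1000).round(4)
        print(n,'elbow',round(d['conf'],2),'px',us.mean().round(),vs.mean().round(),'org',q[:2].round(4),'yaw',round(np.degrees(a)%360,1),'IoU',round(-best.fun,2),'xleg(+6)',g(6,-14),'yleg(+6)',g(-14,6))
E
python3 - <<'E'
from h import *
discs('wrist','retainer1',.006);discs('wrist','plate1',.008)
discs('top','retainer1',.006);discs('top','plate1',.008)
elbows('wrist');elbows('top')
E
```

```text
wrist retainer1 0.85 px [276. 120.] ctr mm 421.8 -188.8 r 20.3
wrist retainer1 0.77 px [353. 223.] ctr mm 529.3 -85.1 r 20.7
wrist retainer1 0.61 px [146. 108.] ctr mm 427.9 -333.4 r 21.9
wrist retainer1 0.36 px [560. 199.] ctr mm 467.4 159.2 r 115.1
wrist plate1 0.81 px [371. 136.] ctr mm 425.4 -81.6 r 28.4
wrist plate1 0.74 px [336. 306.] ctr mm 638.2 -89.6 r 35.6
wrist plate1 0.72 px [138. 197.] ctr mm 531.2 -340.9 r 29.7
top retainer1 0.72 px [355. 198.] ctr mm 604.4 -180.1 r 18.0
top retainer1 0.51 px [412. 265.] ctr mm 426.1 -330.7 r 19.5
top retainer1 0.42 px [355. 269.] ctr mm 414.1 -178.5 r 14.0
top retainer1 0.26 px [204. 260.] ctr mm 434.3 221.2 r 30.0
top plate1 0.75 px [415. 226.] ctr mm 530.0 -340.1 r 28.3
top plate1 0.54 px [317. 267.] ctr mm 422.8 -79.9 r 26.8
wrist elbow 0.57 px 337.0 306.0 org [ 0.5786 -0.0661] yaw 41.9 IoU -0.0 xleg(+6) [ 0.5924 -0.0725] yleg(+6) [ 0.5642 -0.0709]
top elbow 0.68 px 319.0 186.0 org [ 0.6622 -0.1386] yaw 25.5 IoU -0.0 xleg(+6) [ 0.6737 -0.1487] yleg(+6) [ 0.647  -0.1392]
top elbow 0.2 px 201.0 229.0 org [0.5269 0.2312] yaw 0.0 IoU -564465852928688.8 xleg(+6) [0.5329 0.2172] yleg(+6) [0.5129 0.2372]h.py:45: RuntimeWarning: overflow encountered in scalar negative
  f=lambda q:-(model(q)&M).sum()/max(1,(model(q)|M).sum())
```

```bash
sed -i 's/f=lambda q:.*/f=lambda q:-float((model(q)\&M).sum(dtype=float))\/max(1.,float((model(q)|M).sum(dtype=float)))/' h.py
python3 - <<'E'
from h import *
s,p,R=st(); print((np.array([.4254,-.0816,.027])-p)/.03)
elbows('wrist');elbows('top')
E
```

```text
t 13.0 p [ 0.4781 -0.1326  0.239 ] jaw 97.6 open 0.5 F [0.3 0.5 0.7] j6 -126.1
[-1.75633839  1.70027411 -7.06705148]
wrist elbow 0.93 px 259.0 213.0 org [ 0.5357 -0.1945] yaw 339.6 IoU 0.91 xleg(+6) [ 0.5365 -0.2097] yleg(+6) [ 0.5247 -0.184 ]
wrist elbow 0.77 px 337.0 307.0 org [ 0.6353 -0.0901] yaw 159.6 IoU 0.86 xleg(+6) [ 0.6346 -0.0749] yleg(+6) [ 0.6464 -0.1006]
top elbow 0.67 px 320.0 185.0 org [ 0.6323 -0.0879] yaw 164.6 IoU 0.89 xleg(+6) [ 0.6302 -0.0728] yleg(+6) [ 0.6442 -0.0974]
top elbow 0.42 px 185.0 173.0 org [0.674  0.3075] yaw 325.8 IoU 0.2 xleg(+6) [0.6711 0.2925] yleg(+6) [0.6658 0.3203]
```

Request:
send_rows --plan '[[[-0.88, 0.85, -0.9, 0, 0], [-0.88, 0.85, -0.9, 0, 0], [0, 0, -1, 0, 0], [0, 0, -1, 0, 0], [0, 0, -1, 0, 0], [0, 0, -1, 0, 0], [0, 0, -0.75, 0, 0], [0, 0, -0.5, 0, 0], [0, 0, 0, 0, 0], [0, 0, 0, 0, 0], [0, 0, 0, 0, 1], [0, 0, 0, 0, 1], [0, 0, 0, 0, 1], [0, 0, 0, 0, 1]]]'

```text
time_s: 14.6
position: [0.4254, -0.0816, 0.0277]
tcp_rot: [[-0.991, -0.133, 0.001], [-0.133, 0.991, -0.0], [-0.0, -0.0, -1.0]]
force: [0.2, -0.3, 1.3]
opening: 0.237
```

Run:
```python
from h import *
st(); c=cap('wrist','w5.png')
```

```text
t 14.6 p [ 0.4254 -0.0816  0.0277] jaw 97.6 open 0.237 F [ 0.2 -0.3  1.3] j6 -123.3
```

View pics/w5.png

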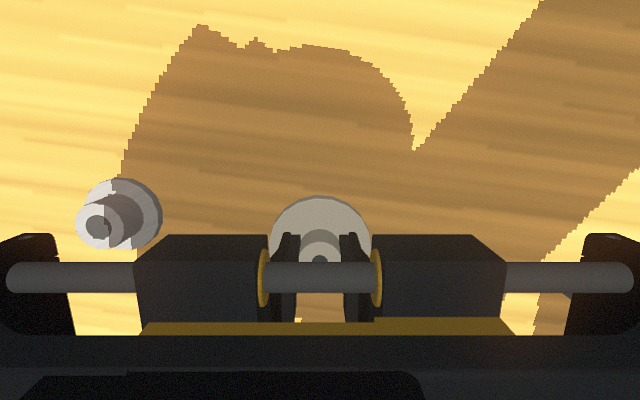

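Request:
send_rows --plan '[[[0, 0, 0.5, 0, 1], [0, 0, 0.9, 0, 1], [0.31, 0.89, 0.9, 0, 1], [0.31, 0.89, 0.9, 0, 1], [0.31, 0.89, 0.4, 0, 1], [0.31, 0.89, 0, 0, 1], [0.31, 0.89, 0, 0, 1], [0.31, 0.89, 0, 0, 1], [0.31, 0.89, 0, 0, 1], [0.31, 0.89, 0, 0, 1], [0.31, 0.89, 0, 0, 1], [0.31, 0.89, 0, 0, 1], [0.31, 0.89, 0, 0, 1], [0.31, 0.89, 0, 0, 1], [0, 0, 0, 0, 1], [0, 0, 0, 0, 1], [0, 0, 0, 0, 1]]]'

```text
time_s: 16.35
position: [0.5359, 0.238, 0.1351]
tcp_rot: [[-0.991, -0.133, -0.002], [-0.133, 0.991, -0.001], [0.002, -0.001, -1.0]]
force: [-0.7, -0.5, -0.7]
opening: 0.232
```

Run:
```python
from h import *
st(); c=cap('wrist','w6.png')
```

```text
t 16.35 p [0.5359 0.238  0.1351] jaw 97.6 open 0.232 F [-0.7 -0.5 -0.7] j6 -84.6
```

View pics/w6.png

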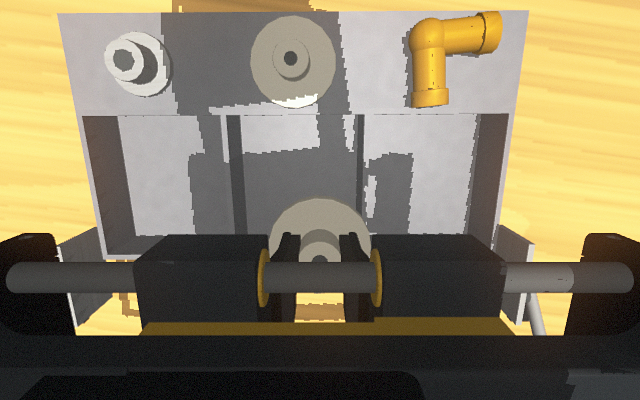

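The held plate is at px (320,230) and the dividers' front ends are at (228,114) and (362,114). I'll check the tote pose against those pixels.

Run:
```python
from h import *
s,p,R=st(); c=cap('wrist')
x=np.array([.9903,.1392]);y=np.array([-.1392,.9903]);o=np.array([.518,.221])
for a,b in ((-52,-148),(-52,148),(-52,52),(-52,48),(-52,-48),(-52,-52),(-116,152),(-116,-152)): print((a,b),proj(c,np.r_[o+a/1000*x+b/1000*y,.045]).round())
for uv in ((80,115),(510,114),(58,13),(528,11)):
  q=ray(c,*uv,.045)[:2]-o; print(uv,'tote mm',(q@x*1000).round(1),(q@y*1000).round(1))
q=p[:2]-o;print('tcp',q@x*1000,q@y*1000)
```

```text
t 16.4 p [0.5361 0.2378 0.1352] jaw 97.6 open 0.236 F [ 0.3 -0.4 -0.6] j6 -84.6
(-52, -148) [ 85. 113.]
(-52, 148) [514. 110.]
(-52, 52) [375. 111.]
(-52, 48) [369. 111.]
(-52, -48) [230. 112.]
(-52, -52) [224. 112.]
(-116, 152) [535.   6.]
(-116, -152) [60. 10.]
(80, 115) tote mm -51.0 -151.9
(510, 114) tote mm -49.2 145.7
(58, 13) tote mm -114.4 -153.7
(528, 11) tote mm -113.0 148.3
tcp 20.23784399674467 14.155673912428778
```

Request:
send_rows --plan '[[[0, 0, -0.9, 0, 1], [0, 0, -0.9, 0, 1], [0, 0, -0.8, 0, 1], [0, 0, 0, 0, 1], [0, 0, 0, 0, 1], [0, 0, 0, 0, 0.36], [0, 0, 0, 0, 0.36], [0, 0, 0, 0, 0.36], [0, 0, 1, 0, 0.36], [0, 0, 1, 0, 0.3], [0, 0, 1, 0, 0], [0, 0, 0.3, 0, 0], [0, 0, 0, 0, 0]]]'

```text
time_s: 17.75
position: [0.5379, 0.2392, 0.1583]
tcp_rot: [[-0.991, -0.133, 0.004], [-0.133, 0.991, 0.001], [-0.004, 0.0, -1.0]]
force: [0.2, -0.2, 0.3]
opening: 0.484
```

Run:
```python
from h import *
st(); c=cap('wrist','w7.png')
```

```text
t 17.75 p [0.5379 0.2392 0.1583] jaw 97.6 open 0.484 F [ 0.2 -0.2  0.3] j6 -84.5
```

View pics/w7.png

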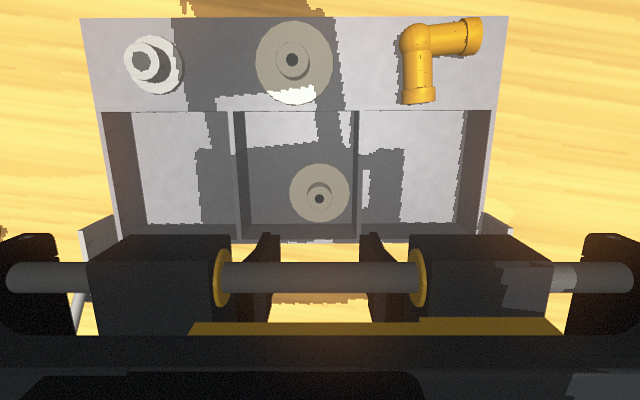

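Request:
send_rows --plan '[[[0, -0.9, 0, 0, 0], [0, -0.9, 0, 0, 0], [0, -0.9, 0, 0, 0], [0, -0.9, 0, 0, 0], [-0.03, -0.9, 0, 0, 0], [-0.03, -0.9, 0, 0, 0], [-0.03, -0.9, 0, 0, 0], [-0.03, -0.9, 0, 0, 0], [-0.04, -0.9, 0, 0, 0], [-0.04, -0.9, -0.3, 0, 0], [-0.04, -0.9, -0.7, 0, 0], [-0.04, -0.9, -0.7, 0, 0], [0, 0, -0.9, 0, 0], [0, 0, -0.9, 0, 0], [0, 0, 0, 0, 0], [0, 0, 0, 0, 0]]]'

```text
time_s: 19.4
position: [0.5273, -0.0847, 0.0502]
tcp_rot: [[-0.991, -0.133, -0.004], [-0.133, 0.991, 0.001], [0.003, 0.002, -1.0]]
force: [0.3, 0.4, -0.1]
opening: 0.499
```

Run:
```python
from h import *
s,p,R=st();discs('wrist','retainer1',.006); s,p,R=st();print((np.array([.5293,-.0851,.026])-p)/.03)
```

```text
t 19.4 p [ 0.5273 -0.0847  0.0502] jaw 97.6 open 0.499 F [ 0.3  0.4 -0.1] j6 -118.8
wrist retainer1 0.9 px [320. 235.] ctr mm 529.3 -84.9 r 20.1
wrist retainer1 0.75 px [149.  24.] ctr mm 422.3 -189.8 r 22.1
t 19.5 p [ 0.5288 -0.0851  0.052 ] jaw 97.7 open 0.498 F [ 0.4 -0.6  0.1] j6 -118.8
[ 0.01597977 -0.00143909 -0.86512057]
```

Request:
send_rows --plan '[[[0, 0, -0.87, 0, 0], [0, 0, 0, 0, 0], [0, 0, 0, 0, 1], [0, 0, 0, 0, 1], [0, 0, 0, 0, 1], [0, 0, 0, 0, 1], [0, 0, 0.5, 0, 1], [0, 0, 0.9, 0, 1], [0, 0, 0.9, 0, 1], [0.13, 0.93, 0.9, 0, 1], [0.13, 0.93, 0.4, 0, 1], [0.13, 0.93, 0, 0, 1], [0.13, 0.93, 0, 0, 1], [0.13, 0.93, 0, 0, 1], [0.12, 0.93, 0, 0, 1], [0.12, 0.93, 0, 0, 1], [0.12, 0.93, 0, 0, 1], [0, 0, 0, 0, 1], [0, 0, 0, 0, 1], [0, 0, 0, 0, 1]]]'

```text
time_s: 21.5
position: [0.5584, 0.1373, 0.1333]
tcp_rot: [[-0.991, -0.132, -0.001], [-0.132, 0.991, -0.0], [0.001, -0.0, -1.0]]
force: [0.2, 0.2, 0.0]
opening: 0.257
```

Run:
```python
from h import *
s,p,R=st();cap('wrist','w8.png')
```

```text
t 21.5 p [0.5584 0.1373 0.1333] jaw 97.6 open 0.257 F [0.2 0.2 0. ] j6 -94.9
```

View pics/w8.png

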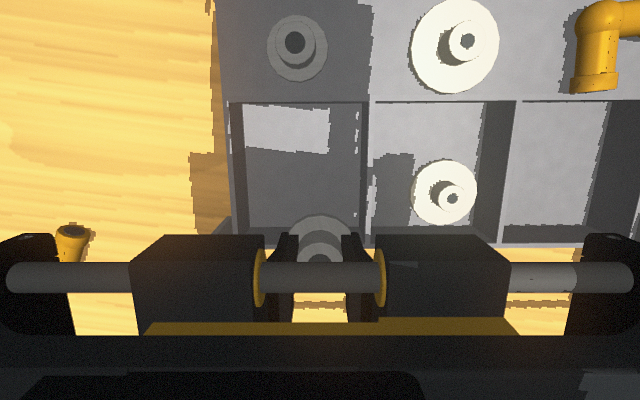

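Request:
send_rows --plan '[[[0, 0, -0.9, 0, 1], [0, 0, -0.9, 0, 1], [0, 0, -0.8, 0, 1], [0, 0, 0, 0, 1], [0, 0, 0, 0, 1], [0, 0, 0, 0, 0.32], [0, 0, 0, 0, 0.32], [0, 0, 0, 0, 0.32], [0, 0, 1, 0, 0.32], [0, 0, 1, 0, 0.3], [0, 0, 1, 0, 0], [0, 0, 0, 0, 0]]]'

```text
time_s: 22.75
position: [0.5619, 0.1384, 0.1501]
tcp_rot: [[-0.991, -0.133, 0.01], [-0.133, 0.991, 0.0], [-0.01, -0.001, -1.0]]
force: [0.1, -0.7, 0.3]
opening: 0.448
```

Run:
```python
from h import *
s,p,R=st();discs('wrist','retainer1',.01); discs('top','retainer1',.006)
print((np.array([.422,-.1893,.05])-p)/.03)
```

```text
t 22.75 p [0.5619 0.1384 0.1501] jaw 97.7 open 0.448 F [ 0.1 -0.7  0.3] j6 -94.9
wrist retainer1 0.84 px [319. 192.] ctr mm 560.6 137.0 r 20.4
top retainer1 0.7 px [354. 198.] ctr mm 603.5 -179.2 r 20.9
top retainer1 0.57 px [358. 267.] ctr mm 418.7 -187.6 r 20.5
top retainer1 0.54 px [412. 266.] ctr mm 425.8 -330.4 r 19.7
[ -4.66313274 -10.92412701  -3.3382002 ]
```

Request:
send_rows --plan '[[[-0.38, -0.91, 0, 0, 0], [-0.38, -0.91, 0, 0, 0], [-0.38, -0.91, 0, 0, 0], [-0.38, -0.91, 0, 0, 0], [-0.38, -0.91, 0, 0, 0], [-0.38, -0.91, 0, 0, 0], [-0.38, -0.91, 0, 0, 0], [-0.38, -0.91, 0, 0, 0], [-0.38, -0.91, -0.3, 0, 0], [-0.38, -0.91, -0.7, 0, 0], [-0.38, -0.91, -0.7, 0, 0], [-0.38, -0.91, -0.7, 0, 0], [0, 0, -0.9, 0, 0], [0, 0, 0, 0, 0], [0, 0, 0, 0, 0]]]'

```text
time_s: 24.45
position: [0.421, -0.1887, 0.0455]
tcp_rot: [[-0.991, -0.133, -0.003], [-0.133, 0.991, 0.002], [0.003, 0.003, -1.0]]
force: [0.1, 1.2, 0.1]
opening: 0.5
```

Run:
```python
from h import *
s,p,R=st();discs('wrist','retainer1',.006); s,p,R=st()
print((np.array([.422,-.1893,.026])-p)/.03)
```

```text
t 24.45 p [ 0.421  -0.1887  0.0455] jaw 97.6 open 0.5 F [0.1 1.2 0.1] j6 -135.7
wrist retainer1 0.9 px [ 73. 216.] ctr mm 428.6 -335.5 r 26.5
wrist retainer1 0.72 px [319. 234.] ctr mm 420.4 -189.9 r 19.8
t 24.55 p [ 0.4222 -0.1891  0.0469] jaw 97.7 open 0.506 F [-0.7 -0.3  0.4] j6 -135.7
[-0.00759186 -0.00678473 -0.69553931]
```

Request:
send_rows --plan '[[[-0.03, 0, -0.7, 0, 0], [0, 0, 0, 0, 0], [0, 0, 0, 0, 1], [0, 0, 0, 0, 1], [0, 0, 0, 0, 1], [0, 0, 0, 0, 1], [0, 0, 0.5, 0, 1], [0, 0, 0.9, 0, 1], [0.23, 0.89, 0.9, 0, 1], [0.23, 0.89, 0.9, 0, 1], [0.23, 0.89, 0.4, 0, 1], [0.23, 0.89, 0, 0, 1], [0.23, 0.89, 0, 0, 1], [0.23, 0.89, 0, 0, 1], [0.23, 0.89, 0, 0, 1], [0.23, 0.89, 0, 0, 1], [0.23, 0.88, 0, 0, 1], [0.23, 0.88, 0, 0, 1], [0.23, 0.88, 0, 0, 1], [0.23, 0.88, 0, 0, 1]]]'

```text
time_s: 26.55
position: [0.5037, 0.1307, 0.1335]
tcp_rot: [[-0.991, -0.133, -0.0], [-0.133, 0.991, -0.0], [0.0, -0.0, -1.0]]
force: [0.1, -0.7, 0.1]
opening: 0.259
```

Request:
send_rows --plan '[[[0, 0, 0, 0, 1], [0, 0, 0, 0, 1]]]'

```text
time_s: 26.75
position: [0.5034, 0.1299, 0.1333]
tcp_rot: [[-0.991, -0.135, -0.001], [-0.135, 0.991, -0.0], [0.001, -0.0, -1.0]]
force: [-0.2, -0.1, -0.8]
opening: 0.256
```

Run:
```python
from h import *
s,p,R=st();cap('wrist','w9.png')
```

```text
t 26.75 p [0.5034 0.1299 0.1333] jaw 97.7 open 0.256 F [-0.2 -0.1 -0.8] j6 -95.6
```

View pics/w9.png

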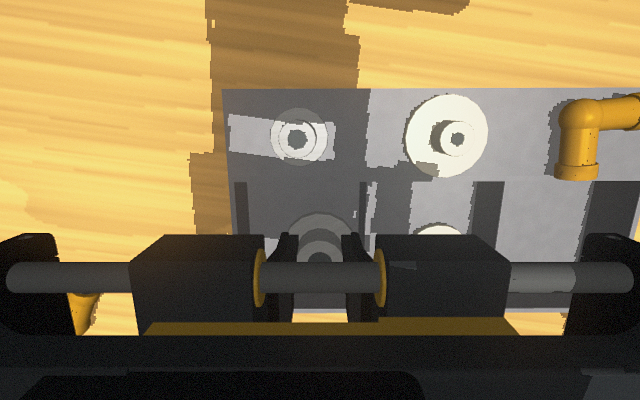

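Request:
send_rows --plan '[[[0, 0, -0.9, 0, 1], [0, 0, -0.9, 0, 1], [0, 0, -0.8, 0, 1], [0, 0, 0, 0, 1], [0, 0, 0, 0, 1], [0, 0, 0, 0, 0.32], [0, 0, 0, 0, 0.32], [0, 0, 0, 0, 0.32], [0, 0, 1, 0, 0.32], [0, 0, 1, 0, 0.3], [0, 0, 1, 0, 0], [0, 0, 0, 0, 0]]]'

```text
time_s: 28.0
position: [0.5067, 0.1299, 0.1496]
tcp_rot: [[-0.991, -0.133, 0.01], [-0.133, 0.991, 0.0], [-0.01, -0.001, -1.0]]
force: [0.6, -0.1, -0.2]
opening: 0.447
```

Run:
```python
from h import *
s,p,R=st();discs('wrist','retainer1',.01); discs('top','retainer1',.006);discs('top','plate1',.008)
s,p,R=st();print((np.array([.428,-.334,.05])-p)/.03)
```

```text
t 28.0 p [0.5067 0.1299 0.1496] jaw 97.7 open 0.447 F [ 0.6 -0.1 -0.2] j6 -95.5
wrist retainer1 0.97 px [320. 248.] ctr mm 560.3 137.2 r 20.0
wrist retainer1 0.68 px [319. 192.] ctr mm 504.9 128.6 r 19.8
top retainer1 0.6 px [412. 265.] ctr mm 426.3 -330.9 r 20.3
top retainer1 0.46 px [354. 198.] ctr mm 604.9 -178.8 r 20.6
top plate1 0.66 px [415. 226.] ctr mm 530.2 -339.9 r 27.6
top plate1 0.35 px [195. 183.] ctr mm 615.0 267.0 r 194.3
t 28.3 p [0.503  0.1296 0.1443] jaw 97.6 open 0.498 F [-0.2 -0.5  0.6] j6 -95.5
[ -2.49919577 -15.45359308  -3.14366109]
```

Request:
send_rows --plan '[[[-0.15, -0.97, 0, 0, 0], [-0.15, -0.97, 0, 0, 0], [-0.15, -0.97, 0, 0, 0], [-0.15, -0.97, 0, 0, 0], [-0.15, -0.97, 0, 0, 0], [-0.15, -0.97, 0, 0, 0], [-0.15, -0.97, 0, 0, 0], [-0.15, -0.97, 0, 0, 0], [-0.16, -0.97, 0, 0, 0], [-0.16, -0.97, 0, 0, 0], [-0.16, -0.97, 0, 0, 0], [-0.16, -0.97, 0, 0, 0], [-0.16, -0.97, -0.3, 0, 0], [-0.16, -0.97, -0.7, 0, 0], [-0.16, -0.96, -0.7, 0, 0], [-0.16, -0.96, -0.7, 0, 0], [0, 0, -0.8, 0, 0], [0, 0, 0, 0, 0], [0, 0, 0, 0, 0]]]'

```text
time_s: 30.2
position: [0.4287, -0.3343, 0.0484]
tcp_rot: [[-0.991, -0.133, -0.002], [-0.133, 0.991, 0.003], [0.002, 0.003, -1.0]]
force: [-0.1, -0.0, 1.3]
opening: 0.503
```

Run:
```python
from h import *
s,p,R=st();discs('wrist','retainer1',.006);discs('wrist','plate1',.008); s,p,R=st()
print((np.array([.4285,-.3340,.026])-p)/.03)
```

```text
t 30.2 p [ 0.4287 -0.3343  0.0484] jaw 97.6 open 0.503 F [-0.1 -0.   1.3] j6 -147.4
wrist retainer1 0.9 px [322. 231.] ctr mm 426.9 -333.4 r 20.3
t 30.4 p [ 0.4301 -0.3352  0.0504] jaw 97.7 open 0.503 F [ 0.3 -0.4 -0.4] j6 -147.4
[-0.05274618  0.03838363 -0.81400576]
```

Request:
send_rows --plan '[[[-0.08, 0.04, -0.81, 0, 0], [0, 0, 0, 0, 0], [0, 0, 0, 0, 1], [0, 0, 0, 0, 1], [0, 0, 0, 0, 1], [0, 0, 0, 0, 1], [0, 0, 0.5, 0, 1], [0, 0, 0.9, 0, 1], [0, 0, 0.9, 0, 1], [0.24, 0.97, 0.9, 0, 1], [0.24, 0.97, 0.4, 0, 1], [0.24, 0.97, 0, 0, 1], [0.24, 0.97, 0, 0, 1], [0.24, 0.97, 0, 0, 1], [0.24, 0.97, 0, 0, 1], [0.24, 0.97, 0, 0, 1], [0.24, 0.97, 0, 0, 1], [0.24, 0.97, 0, 0, 1], [0.24, 0.97, 0, 0, 1], [0.24, 0.97, 0, 0, 1]]]'

```text
time_s: 32.4
position: [0.5064, -0.0129, 0.1333]
tcp_rot: [[-0.991, -0.133, 0.0], [-0.133, 0.991, -0.0], [-0.0, -0.0, -1.0]]
force: [0.9, -1.0, -0.3]
opening: 0.257
```

Request:
send_rows --plan '[[[0.24, 0.97, 0, 0, 1], [0.24, 0.97, 0, 0, 1], [0.24, 0.97, 0, 0, 1], [0.24, 0.97, 0, 0, 1], [0, 0, 0, 0, 1], [0, 0, 0, 0, 1], [0, 0, 0, 0, 1]]]'

```text
time_s: 33.1
position: [0.5347, 0.1016, 0.133]
tcp_rot: [[-0.991, -0.132, -0.001], [-0.132, 0.991, -0.0], [0.001, -0.0, -1.0]]
force: [0.4, -0.3, -0.8]
opening: 0.257
```

Run:
```python
from h import *
s,p,R=st();cap('wrist','w10.png')
```

```text
t 33.1 p [0.5347 0.1016 0.133 ] jaw 97.6 open 0.257 F [ 0.4 -0.3 -0.8] j6 -98.6
```

View pics/w10.png

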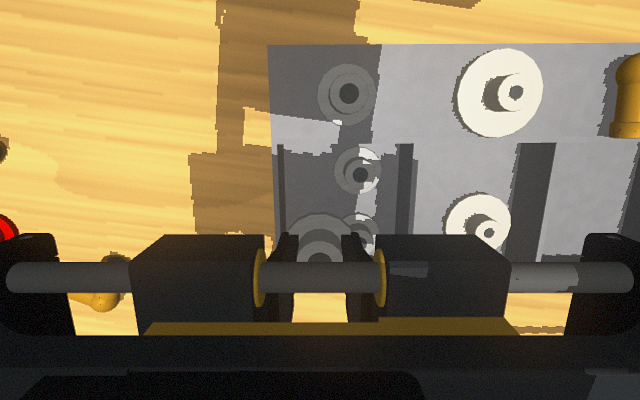

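Request:
send_rows --plan '[[[0, 0, -0.8, 0, 1], [0, 0, -0.8, 0, 1], [0, 0, -0.6, 0, 1], [0, 0, 0, 0, 1], [0, 0, 0, 0, 1], [0, 0, 0, 0, 0.32], [0, 0, 0, 0, 0.32], [0, 0, 0, 0, 0.32], [0, 0, 1, 0, 0.32], [0, 0, 1, 0, 0.3], [0, 0, 0.8, 0, 0], [0, 0, 0, 0, 0]]]'

```text
time_s: 34.35
position: [0.5376, 0.1025, 0.1548]
tcp_rot: [[-0.991, -0.133, 0.008], [-0.133, 0.991, -0.0], [-0.008, -0.001, -1.0]]
force: [-0.2, 0.2, 0.3]
opening: 0.449
```

Run:
```python
from h import *
s,p,R=st();cap('wrist','w11.png');discs('wrist','retainer1',.01); discs('top','plate1',.008)
s,p,R=st();print((np.array([.5307,-.3405,.05])-p)/.03)
```

```text
t 34.35 p [0.5376 0.1025 0.1548] jaw 97.7 open 0.449 F [-0.2  0.2  0.3] j6 -98.6
wrist retainer1 0.92 px [354. 163.] ctr mm 505.2 127.8 r 20.2
wrist retainer1 0.82 px [ 15. 222.] ctr mm 602.9 -175.9 r 22.7
wrist retainer1 0.72 px [319. 193.] ctr mm 536.1 101.6 r 20.4
wrist retainer1 0.71 px [353. 224.] ctr mm 561.1 137.0 r 20.2
top plate1 0.79 px [415. 226.] ctr mm 530.0 -340.9 r 27.6
top plate1 0.65 px [183. 182.] ctr mm 634.1 267.6 r 191.2
t 34.6 p [0.5341 0.1024 0.15  ] jaw 97.6 open 0.499 F [-0.2  0.4 -0.7] j6 -98.6
[ -0.11324658 -14.76248453  -3.33216418]
```

View pics/w11.png

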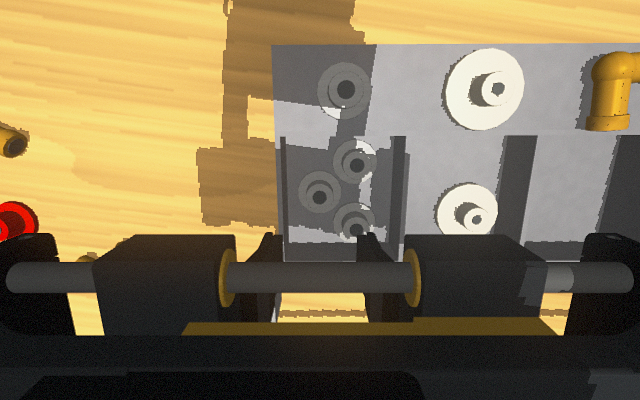

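All three retainers lie flat in the left bin at px (354,163), (319,193) and (353,224). Next is the second plate.

Request:
send_rows --plan '[[[-0.01, -0.98, 0, 0, 0], [-0.01, -0.98, 0, 0, 0], [-0.01, -0.98, 0, 0, 0], [-0.01, -0.98, 0, 0, 0], [-0.01, -0.98, 0, 0, 0], [-0.01, -0.98, 0, 0, 0], [-0.01, -0.98, 0, 0, 0], [-0.01, -0.98, 0, 0, 0], [-0.01, -0.98, 0, 0, 0], [-0.01, -0.98, 0, 0, 0], [0, -0.99, 0, 0, 0], [0, -0.99, -0.3, 0, 0], [0, -0.99, -0.7, 0, 0], [0, -0.99, -0.7, 0, 0], [0, -0.99, -0.7, 0, 0], [0, 0, -0.9, 0, 0], [0, 0, 0, 0, 0], [0, 0, 0, 0, 0]]]'

```text
time_s: 36.4
position: [0.531, -0.339, 0.0506]
tcp_rot: [[-0.991, -0.133, -0.003], [-0.133, 0.991, 0.003], [0.003, 0.003, -1.0]]
force: [0.2, 0.4, 1.4]
opening: 0.499
```

Run:
```python
from h import *
s,p,R=st();discs('wrist','plate1',.008); s,p,R=st()
print((np.array([.5307,-.3405,.027])-p)/.03)
```

```text
t 36.4 p [ 0.531  -0.339   0.0506] jaw 97.6 open 0.499 F [0.2 0.4 1.4] j6 -140.3
wrist plate1 0.72 px [313. 229.] ctr mm 530.6 -343.0 r 27.8
t 36.5 p [ 0.5324 -0.3397  0.0527] jaw 97.7 open 0.501 F [ 0.3 -0.2  0.5] j6 -140.3
[-0.05790831 -0.02668429 -0.85625018]
```

Request:
send_rows --plan '[[[-0.05, -0.06, -0.85, 0, 0], [0, 0, 0, 0, 0], [0, 0, 0, 0, 1], [0, 0, 0, 0, 1], [0, 0, 0, 0, 1], [0, 0, 0, 0, 1], [0, 0, 0.5, 0, 1], [0, 0, 0.9, 0, 1], [0, 0, 0.9, 0, 1], [-0.05, 0.95, 0.9, 0, 1], [-0.05, 0.95, 0.4, 0, 1], [-0.05, 0.95, 0, 0, 1], [-0.05, 0.95, 0, 0, 1], [-0.05, 0.95, 0, 0, 1], [-0.05, 0.95, 0, 0, 1], [-0.05, 0.95, 0, 0, 1], [-0.05, 0.95, 0, 0, 1], [-0.05, 0.95, 0, 0, 1], [-0.05, 0.95, 0, 0, 1]]]'

```text
time_s: 38.4
position: [0.5156, -0.0559, 0.1357]
tcp_rot: [[-0.991, -0.133, 0.001], [-0.133, 0.991, -0.0], [-0.001, -0.001, -1.0]]
force: [0.5, 0.3, -0.8]
opening: 0.234
```

Request:
send_rows --plan '[[[-0.05, 0.95, 0, 0, 1], [-0.05, 0.95, 0, 0, 1], [-0.05, 0.95, 0, 0, 1], [-0.05, 0.95, 0, 0, 1], [-0.06, 0.95, 0, 0, 1], [-0.06, 0.95, 0, 0, 1], [-0.06, 0.95, 0, 0, 1], [-0.06, 0.95, 0, 0, 1], [-0.06, 0.95, 0, 0, 1], [0, 0, 0, 0, 1], [0, 0, 0, 0, 1], [0, 0, 0, 0, 1]]]'

```text
time_s: 39.6
position: [0.5007, 0.1988, 0.135]
tcp_rot: [[-0.991, -0.132, 0.0], [-0.132, 0.991, -0.0], [-0.0, -0.0, -1.0]]
force: [-0.1, 0.1, -0.5]
opening: 0.237
```

Run:
```python
from h import *
s,p,R=st();cap('wrist','w12.png')
```

```text
t 39.6 p [0.5007 0.1988 0.135 ] jaw 97.6 open 0.237 F [-0.1  0.1 -0.5] j6 -87.8
```

View pics/w12.png

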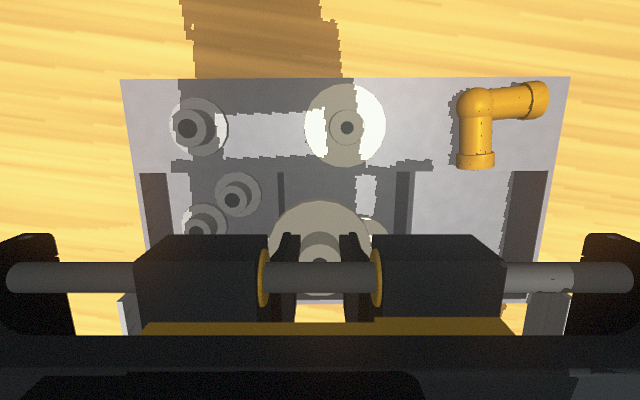

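Request:
send_rows --plan '[[[0, 0, -0.9, 0, 1], [0, 0, -0.9, 0, 1], [0, 0, -0.8, 0, 1], [0, 0, 0, 0, 1], [0, 0, 0, 0, 1], [0, 0, 0, 0, 0.36], [0, 0, 0, 0, 0.36], [0, 0, 0, 0, 0.36], [0, 0, 1, 0, 0.36], [0, 0, 1, 0, 0.3], [0, 0, 1, 0, 0], [0, 0, 0, 0, 0]]]'

```text
time_s: 40.85
position: [0.5034, 0.2003, 0.151]
tcp_rot: [[-0.991, -0.133, 0.01], [-0.133, 0.991, 0.002], [-0.01, 0.0, -1.0]]
force: [0.7, -0.3, 0.2]
opening: 0.449
```

Run:
```python
from h import *
s,p,R=st();cap('wrist','w13.png');discs('wrist','plate1',.012); elbows('top');elbows('scene')
s,p,R=st()
```

```text
t 40.85 p [0.5034 0.2003 0.151 ] jaw 97.7 open 0.449 F [ 0.7 -0.3  0.2] j6 -87.8
wrist plate1 0.84 px [357. 235.] ctr mm 537.1 237.3 r 28.0
wrist plate1 0.65 px [329. 166.] ctr mm 474.1 213.9 r 185.9
wrist plate1 0.55 px [319. 196.] ctr mm 503.2 199.1 r 29.0
top elbow 0.67 px 320.0 185.0 org [ 0.6322 -0.0884] yaw 161.7 IoU 0.9 xleg(+6) [ 0.6309 -0.0732] yleg(+6) [ 0.6437 -0.0985]
top elbow 0.51 px 361.0 226.0 org [ 0.5333 -0.1939] yaw 339.2 IoU 0.86 xleg(+6) [ 0.5339 -0.2091] yleg(+6) [ 0.5223 -0.1833]
scene elbow 0.79 px 307.0 232.0 org [ 0.6316 -0.0871] yaw 164.5 IoU 0.89 xleg(+6) [ 0.6296 -0.072 ] yleg(+6) [ 0.6435 -0.0966]
scene elbow 0.79 px 309.0 183.0 org [ 0.5332 -0.1926] yaw 338.6 IoU 0.85 xleg(+6) [ 0.5336 -0.2079] yleg(+6) [ 0.5223 -0.182 ]
t 41.2 p [0.4998 0.1994 0.1454] jaw 97.6 open 0.495 F [-0.1  0.7 -0.1] j6 -87.8
```

View pics/w13.png

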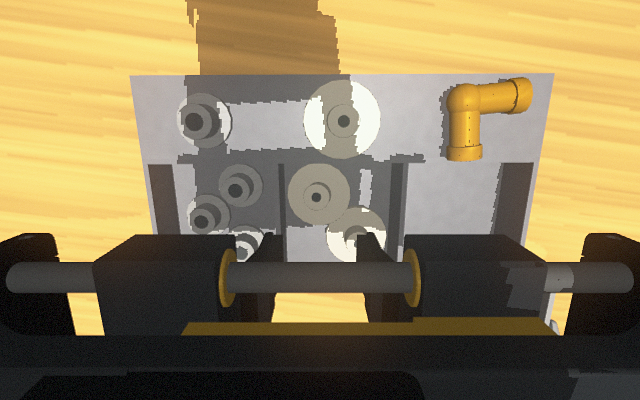

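Request:
send_rows --plan '[[[0.43, -0.9, 0.1, -0.45, 0.26], [0.43, -0.9, 0.1, -0.45, 0.26], [0.43, -0.9, 0, -0.45, 0.26], [0.43, -0.9, 0, -0.45, 0.26], [0.43, -0.9, 0, -0.45, 0.26], [0.43, -0.9, 0, -0.45, 0.26], [0.43, -0.91, 0, -0.45, 0.26], [0.43, -0.91, 0, -0.45, 0.26], [0.44, -0.91, 0, -0.45, 0.26], [0.44, -0.91, 0, -0.42, 0.26], [0, 0, -0.9, 0, 0.26], [0, 0, -0.9, 0, 0.26], [0, 0, 0, 0, 0.26], [0, 0, 0, 0, 0.26]]]'

```text
time_s: 42.6
position: [0.6295, -0.0714, 0.0975]
tcp_rot: [[-0.951, 0.309, -0.003], [0.309, 0.951, 0.001], [0.003, -0.0, -1.0]]
force: [0.0, -0.3, -0.2]
opening: 0.369
```

Run:
```python
from h import *
s,p,R=st();cap('wrist','w14.png');elbows('wrist');s,p,R=st()
```

```text
t 42.6 p [ 0.6295 -0.0714  0.0975] jaw 72.0 open 0.369 F [ 0.  -0.3 -0.2] j6 -88.6
wrist elbow 0.92 px 309.0 225.0 org [ 0.6336 -0.0901] yaw 162.8 IoU 0.77 xleg(+6) [ 0.632  -0.0749] yleg(+6) [ 0.6452 -0.0999]
wrist elbow 0.68 px 103.0 133.0 org [ 0.5353 -0.1946] yaw 340.4 IoU 0.83 xleg(+6) [ 0.5362 -0.2098] yleg(+6) [ 0.5241 -0.1842]
t 42.75 p [ 0.6311 -0.0716  0.0998] jaw 72.1 open 0.368 F [-0.1 -0.1 -0.6] j6 -88.6
```

View pics/w14.png

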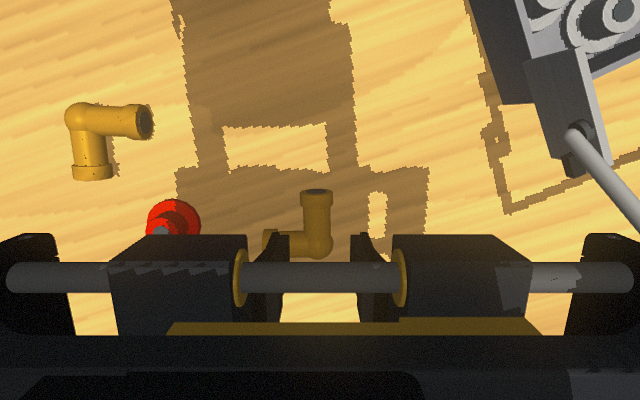

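Run:
```python
from h import *
s,p,R=st();c=cap('wrist')
for uv,z in (((316,189),.022),((316,189),.012),((316,258),.022),((300,230),.012),((332,230),.012)):
    q=ray(c,*uv,z)-p; print(uv,z,'tool x %.1f y %.1f mm'%(q@R[:,0]*1000,q@R[:,1]*1000))
```

```text
t 42.75 p [ 0.6311 -0.0716  0.0998] jaw 72.1 open 0.368 F [-0.1 -0.1 -0.6] j6 -88.6
(316, 189) 0.022 tool x 19.7 y -2.9 mm
(316, 189) 0.012 tool x 17.5 y -3.0 mm
(316, 258) 0.022 tool x -32.3 y -3.1 mm
(300, 230) 0.012 tool x -14.0 y -15.1 mm
(332, 230) 0.012 tool x -14.0 y 8.9 mm
```

Request:
send_rows --plan '[[[-0.03, -0.08, -0.9, 0, 0.26], [0, 0, -0.9, 0, 0.26], [0, 0, -0.8, 0, 0.26], [0, 0, 0, 0, 0.26], [0, 0, 0, 0, 0.26]]]'

```text
time_s: 43.3
position: [0.6297, -0.074, 0.0214]
tcp_rot: [[-0.951, 0.308, 0.001], [0.308, 0.951, -0.0], [-0.001, -0.0, -1.0]]
force: [-0.1, -0.7, 0.8]
opening: 0.369
```

Run:
```python
from h import *
s,p,R=st();cap('wrist','w15.png')
```

```text
t 43.3 p [ 0.6297 -0.074   0.0214] jaw 72.0 open 0.369 F [-0.1 -0.7  0.8] j6 -88.8
```

View pics/w15.png

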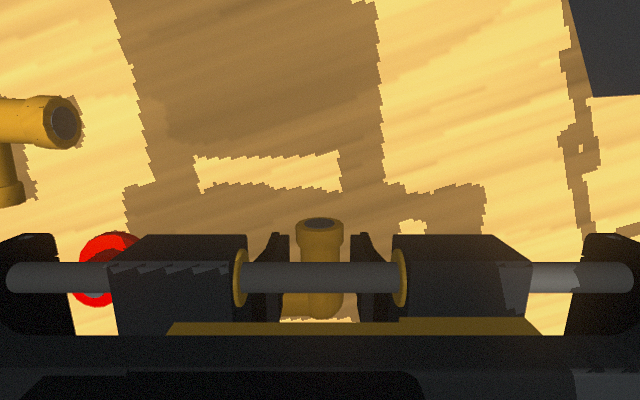

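The leg is between the pads at px (320,265) with no contact force, so I'll close and lift a little.

Request:
send_rows --plan '[[[0, 0, 0, 0, 1], [0, 0, 0, 0, 1], [0, 0, 0, 0, 1], [0, 0, 0, 0, 1], [0, 0, 0.4, 0, 1], [0, 0, 0.9, 0, 1], [0, 0, 0, 0, 1]]]'

```text
time_s: 44.05
position: [0.6315, -0.0747, 0.0628]
tcp_rot: [[-0.951, 0.309, 0.006], [0.309, 0.951, -0.002], [-0.006, 0.0, -1.0]]
force: [1.1, 0.7, -0.5]
opening: 0.217
```

Run:
```python
from h import *
s,p,R=st();cap('wrist','w16.png')
```

```text
t 44.05 p [ 0.6315 -0.0747  0.0628] jaw 72.0 open 0.217 F [ 1.1  0.7 -0.5] j6 -88.8
```

View pics/w16.png

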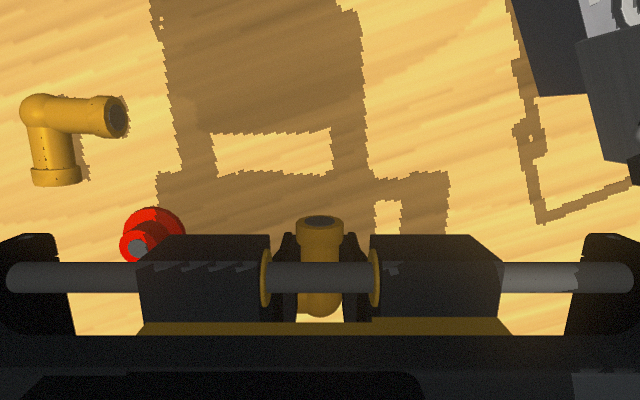

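Request:
send_rows --plan '[[[-0.9, 0.5, 0.9, 0, 1], [-0.9, 0.5, 0.9, 0, 1], [-0.9, 0.5, 0.9, 0, 1], [-0.9, 0.5, 0, 0, 1], [0, 0.97, 0, 0.37, 1], [0, 0.97, 0, 0.37, 1], [0, 0.97, 0, 0.37, 1], [0, 0.97, 0, 0.37, 1], [0, 0.97, 0, 0.37, 1], [0, 0.97, 0, 0.37, 1], [0, 0.97, 0, 0.37, 1], [0, 0.97, 0, 0.37, 1], [0, 0.97, 0, 0.37, 1], [0, 0.97, 0, 0.37, 1], [0, 0.96, 0, 0.37, 1], [0, 0.96, 0, 0.37, 1], [0, 0, 0, 0, 1], [0, 0, 0, 0, 1], [0, 0, 0, 0, 1]]]'

```text
time_s: 46.0
position: [0.5207, 0.3335, 0.1398]
tcp_rot: [[-0.992, -0.129, -0.002], [-0.129, 0.992, -0.001], [0.002, -0.001, -1.0]]
force: [-0.1, 0.9, 0.7]
opening: 0.218
```

Run:
```python
from h import *
s,p,R=st();cap('wrist','w17.png')
```

```text
t 46.0 p [0.5207 0.3335 0.1398] jaw 97.4 open 0.218 F [-0.1  0.9  0.7] j6 -75.1
```

View pics/w17.png

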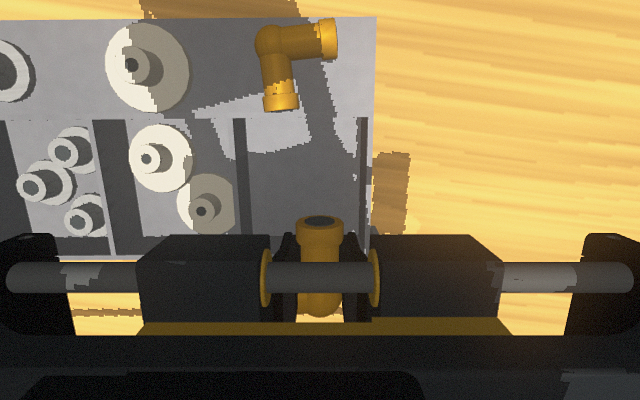

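Run:
```python
from h import *
s,p,R=st(); c=cap('wrist')
x=np.array([.9903,.1392]);y=np.array([-.1392,.9903]);o=np.array([.5195,.219])
for uv in ((241,119),(359,118),(375,17)):
  q=ray(c,*uv,.045)[:2]-o; print(uv,'tote mm',(q@x*1000).round(1),(q@y*1000).round(1))
q=p[:2]-o;print('tcp',q@x*1000,q@y*1000)
```

```text
t 46.05 p [0.5209 0.3333 0.14  ] jaw 97.4 open 0.215 F [-0.1 -0.6 -1.1] j6 -75.1
(241, 119) tote mm -50.4 57.4
(359, 118) tote mm -50.2 141.0
(375, 17) tote mm -114.4 150.3
tcp 17.29943699766319 113.01397784422474
```

Request:
send_rows --plan '[[[0, 0, -0.9, 0, 1], [0, 0, -0.9, 0, 1], [0, 0, -0.9, 0, 1], [0, 0, -0.4, 0, 1], [0, 0, 0, 0, 1], [0, 0, 0, 0, 1], [0, 0, 0, 0, 0.3], [0, 0, 0, 0, 0.3], [0, 0, 0, 0, 0.3], [0, 0, 0.9, 0, 0.3], [0, 0, 0.9, 0, 0.3], [0, 0, 0.9, 0, 0.26], [0, 0, 0.7, 0, 0.26], [0, 0, 0, 0, 0.26]]]'

```text
time_s: 47.5
position: [0.5234, 0.3356, 0.1533]
tcp_rot: [[-0.991, -0.13, 0.007], [-0.13, 0.992, 0.003], [-0.008, 0.002, -1.0]]
force: [0.4, 0.0, -0.6]
opening: 0.37
```

Run:
```python
from h import *
s,p,R=st();cap('wrist','w18.png');elbows('top');s,p,R=st()
```

```text
t 47.5 p [0.5234 0.3356 0.1533] jaw 97.5 open 0.37 F [ 0.4  0.  -0.6] j6 -75.1
top elbow 0.71 px 361.0 226.0 org [ 0.5336 -0.1931] yaw 340.7 IoU 0.82 xleg(+6) [ 0.5346 -0.2082] yleg(+6) [ 0.5224 -0.1828]
top elbow 0.33 px 204.0 230.0 org [0.4494 0.2683] yaw 200.8 IoU 0.04 xleg(+6) [0.4388 0.2793] yleg(+6) [0.4646 0.2677]
t 47.65 p [0.5205 0.3343 0.1488] jaw 97.5 open 0.366 F [-0.4 -0.4 -0.8] j6 -75.1
```

View pics/w18.png

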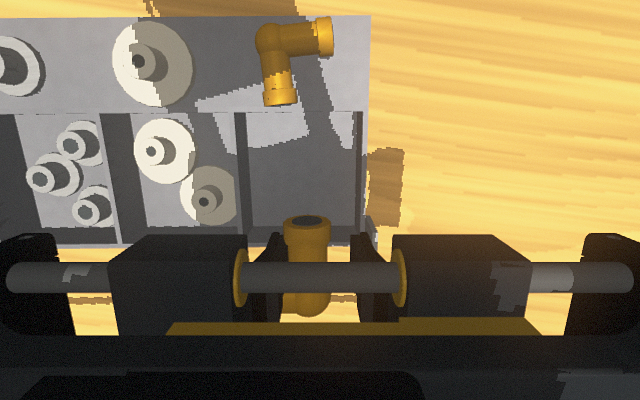

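Run:
```python
from h import *
s,p,R=st();c=cap('wrist','w19.png');c=cap('scene');cv2.imwrite('pics/s19.png',cv2.resize(c['img'][170:370,340:560],None,fx=3,fy=3,interpolation=2))
```

```text
t 47.65 p [0.5205 0.3343 0.1488] jaw 97.5 open 0.366 F [-0.4 -0.4 -0.8] j6 -75.1
```

View pics/w19.png

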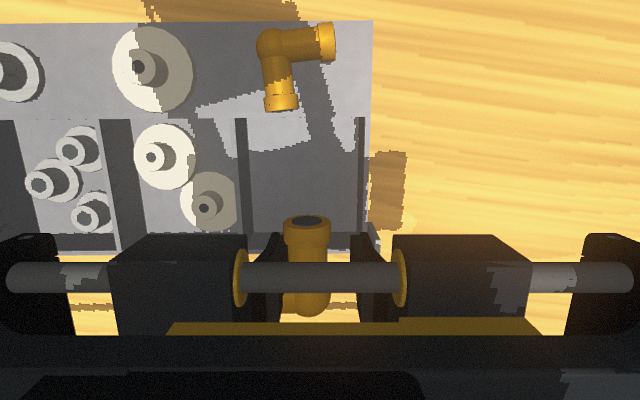

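View pics/s19.png

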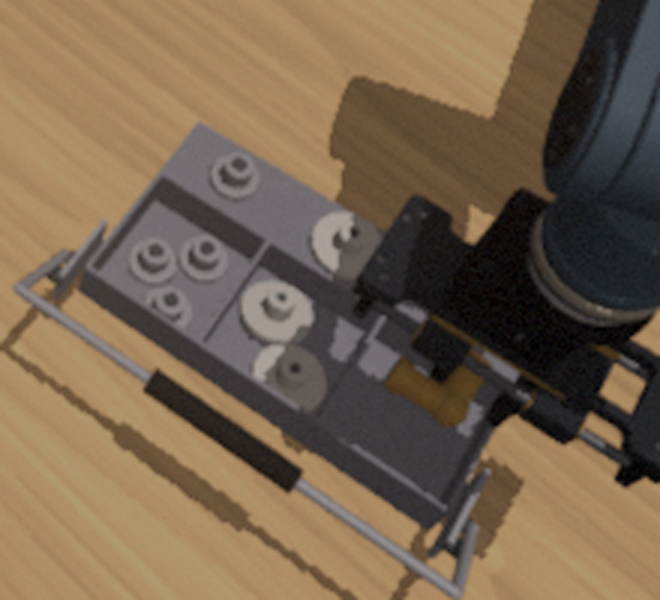

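The elbow has cocked on the left finger and hangs at px (308,265). I'll set it down on the bin floor so its weight is carried, open a bit more, then lift slowly.

Request:
send_rows --plan '[[[0, -0.13, -0.9, 0, 0.26], [0, 0, -0.9, 0, 0.26], [0, 0, -0.9, 0, 0.26], [0, 0, -0.9, 0, 0.26], [0, 0, -0.3, 0, 0.26], [0, 0, -0.1, 0, 0.26], [0, 0, -0.06, 0, 0.26], [0, 0, 0, 0, 0.26], [0, 0, 0, 0, 0.26]]]'

```text
time_s: 48.65
position: [0.52, 0.3302, 0.028]
tcp_rot: [[-0.991, -0.131, -0.002], [-0.131, 0.991, -0.001], [0.002, -0.001, -1.0]]
force: [-4.1, -2.6, -4.3]
opening: 0.373
```

Run:
```python
from h import *
s,p,R=st();c=cap('wrist','w20.png')
```

```text
t 48.65 p [0.52   0.3302 0.028 ] jaw 97.5 open 0.373 F [-4.1 -2.6 -4.3] j6 -75.4
```

View pics/w20.png

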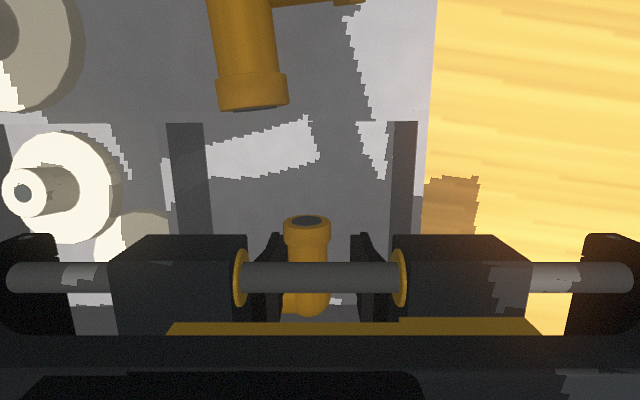

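Request:
send_rows --plan '[[[0, 0, 0, 0, 0.4], [0, 0, 0, 0, 0.4], [0, 0, 0, 0, 0.18], [0, 0, 0, 0, 0.18], [0, 0, 0.1, 0, 0.18], [0, 0, 0.1, 0, 0.18], [0, 0, 0.2, 0, 0.18], [0, 0, 0.3, 0, 0.18], [0, 0, 0.3, 0, 0.18], [0, 0, 0.5, 0, 0.18], [0, 0, 0.5, 0, 0.18], [0, 0, 0, 0, 0.18]]]'

```text
time_s: 49.9
position: [0.5234, 0.3315, 0.0911]
tcp_rot: [[-0.992, -0.13, 0.006], [-0.13, 0.992, 0.002], [-0.006, 0.002, -1.0]]
force: [0.2, 0.7, -0.1]
opening: 0.41
```

Run:
```python
from h import *
s,p,R=st();c=cap('wrist','w21.png')
```

```text
t 49.9 p [0.5234 0.3315 0.0911] jaw 97.5 open 0.41 F [ 0.2  0.7 -0.1] j6 -75.4
```

View pics/w21.png

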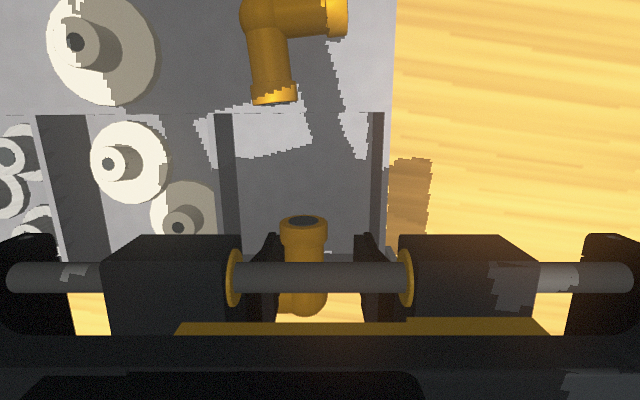

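Request:
send_rows --plan '[[[0, 0, -0.9, 0, 0.18], [0, 0, -0.9, 0, 0.18], [0, 0, -0.1, 0, 0.18], [0, 0, 0, 0, 0.18], [0.01, -0.1, 0, 0, 0.18], [0.01, -0.1, 0, 0, 0.18], [0.02, -0.1, 0, 0, 0.18], [0.01, -0.07, 0, 0, 0.18], [0, 0, 0, 0, 0.18], [0, 0, 0, 0, 0.18]]]'

```text
time_s: 50.95
position: [0.5232, 0.3197, 0.0312]
tcp_rot: [[-0.992, -0.13, 0.001], [-0.13, 0.992, 0.001], [-0.001, 0.0, -1.0]]
force: [-0.7, 2.0, 0.2]
opening: 0.414
```

Run:
```python
from h import *
s,p,R=st();c=cap('wrist','w22.png')
```

```text
t 50.95 p [0.5232 0.3197 0.0312] jaw 97.5 open 0.414 F [-0.7  2.   0.2] j6 -76.5
```

View pics/w22.png

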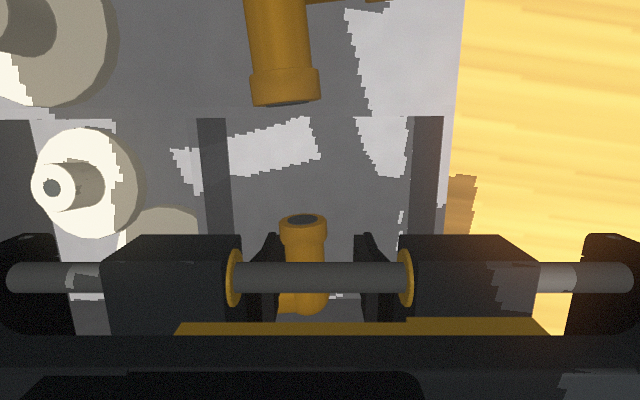

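Request:
send_rows --plan '[[[0.01, -0.08, 0, 0, 0.18], [0.01, -0.08, 0, 0, 0.18], [0, 0, 0, 0, 0.18], [0, 0, 0, 0, 0.18]]]'

```text
time_s: 51.4
position: [0.5235, 0.3143, 0.0306]
tcp_rot: [[-0.992, -0.13, -0.0], [-0.13, 0.992, -0.0], [0.0, -0.0, -1.0]]
force: [-0.1, -0.1, -0.3]
opening: 0.414
```

Run:
```python
from h import *
s,p,R=st();c=cap('wrist','w23.png')
```

```text
t 51.4 p [0.5235 0.3143 0.0306] jaw 97.4 open 0.414 F [-0.1 -0.1 -0.3] j6 -76.9
```

View pics/w23.png

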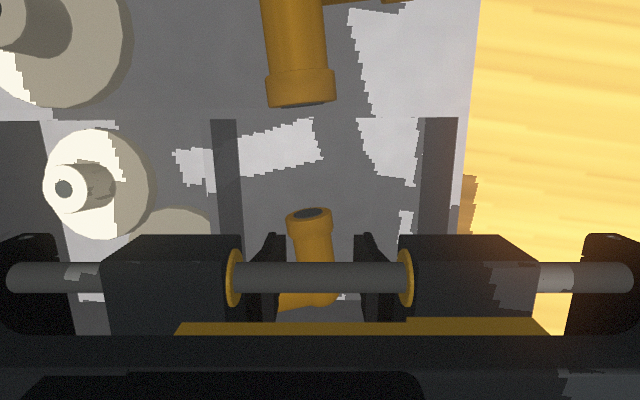

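It popped free: the leg now sits off the left finger, slightly turned at px (310,250), and the force is zero. Now I'll lift.

Request:
send_rows --plan '[[[0, 0, 0, 0, 0.18], [0, 0, 0.3, 0, 0.18], [0, 0, 0.6, 0, 0.18], [0, 0, 0.9, 0, 0.18], [0, 0, 0.9, 0, 0], [0, 0, 0.9, 0, 0], [0, 0, 0.5, 0, 0], [0, 0, 0, 0, 0], [0, 0, 0, 0, 0]]]'

```text
time_s: 52.35
position: [0.5233, 0.3148, 0.1541]
tcp_rot: [[-0.992, -0.13, 0.001], [-0.13, 0.992, 0.0], [-0.001, 0.0, -1.0]]
force: [-0.2, -0.3, -0.1]
opening: 0.5
```

Run:
```python
from h import *
s,p,R=st();c=cap('wrist','w24.png')
```

```text
t 52.35 p [0.5233 0.3148 0.1541] jaw 97.5 open 0.5 F [-0.2 -0.3 -0.1] j6 -76.9
```

View pics/w24.png

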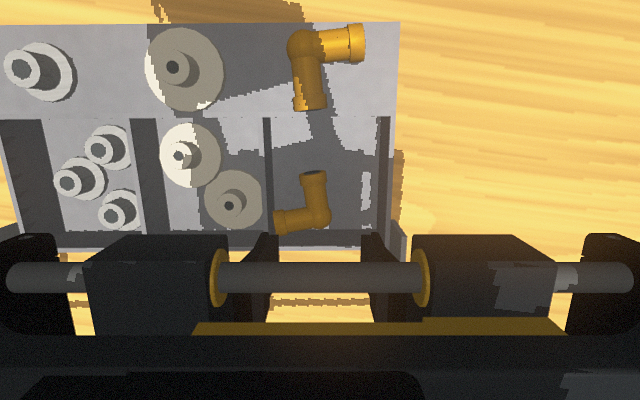

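```bash
sed -i 's/def elbows(n):/def elbows(n,zz=.012):/; s/np.r_\[s,.012\]/np.r_[s,zz]/; s/vs.mean(),.012)/vs.mean(),zz)/' h.py
python3 - <<'E'
from h import *
s,p,R=st();elbows('wrist',.016);elbows('top')
c=cap('wrist')
x=np.array([.9903,.1392]);y=np.array([-.1392,.9903]);o=np.array([.5195,.219])
for uv,z in (((316,172),.026),((273,225),.016),((316,226),.028),((330,200),.016),((384,240),.045),((271,240),.045)):
  q=ray(c,*uv,z)[:2]-o; print(uv,'tote mm',(q@x*1000).round(1),(q@y*1000).round(1))
E
```

```text
t 52.4 p [0.5228 0.3146 0.1533] jaw 97.5 open 0.5 F [-0.3 -0.1 -0.7] j6 -76.9
top elbow 0.77 px 362.0 226.0 org [ 0.533  -0.1949] yaw 337.2 IoU 0.77 xleg(+6) [ 0.5331 -0.2102] yleg(+6) [ 0.5224 -0.184 ]
top elbow 0.55 px 243.0 254.0 org [0.4586 0.1119] yaw 287.9 IoU 0.51 xleg(+6) [0.4471 0.1019] yleg(+6) [0.46   0.1271]
(316, 172) tote mm -7.5 90.7
(273, 225) tote mm 42.2 51.1
(316, 226) tote mm 39.4 90.1
(330, 200) tote mm 19.4 102.6
(384, 240) tote mm 46.2 146.0
(271, 240) tote mm 45.3 53.2
```

Request:
send_rows --plan '[[[0.05, -0.98, 0, -0.27, 0], [0.05, -0.98, 0, -0.27, 0], [0.05, -0.98, 0, -0.27, 0], [0.05, -0.98, 0, -0.27, 0], [0.05, -0.98, 0, -0.27, 0], [0.05, -0.98, 0, -0.27, 0], [0.05, -0.98, 0, -0.27, 0], [0.05, -0.98, 0, -0.27, 0], [0.05, -0.98, 0, -0.27, 0], [0.05, -0.98, 0, -0.27, 0], [0.05, -0.98, 0, -0.27, 0], [0.05, -0.98, 0, -0.27, 0], [0.05, -0.98, 0, -0.27, 0], [0.05, -0.98, 0, -0.27, 0], [0.05, -0.98, 0, -0.27, 0], [0.05, -0.98, 0, -0.27, 0], [0.05, -0.98, 0, -0.27, 0], [0.05, -0.98, -0.8, -0.21, 0], [0, 0, -0.9, 0, 0], [0, 0, 0, 0, 0]]]'

```text
time_s: 54.65
position: [0.5477, -0.214, 0.0991]
tcp_rot: [[-0.939, 0.345, -0.007], [0.345, 0.939, 0.005], [0.008, 0.002, -1.0]]
force: [-0.8, 0.1, 0.2]
opening: 0.5
```

Request:
send_rows --plan '[[[0, 0, 0, 0, 0], [0, 0, 0, 0, 0]]]'

```text
time_s: 54.85
position: [0.5509, -0.2141, 0.1036]
tcp_rot: [[-0.94, 0.342, 0.001], [0.342, 0.94, -0.001], [-0.001, -0.0, -1.0]]
force: [-0.3, 0.3, -0.3]
opening: 0.498
```

Run:
```python
from h import *
s,p,R=st();cap('wrist','w25.png');elbows('wrist');s,p,R=st()
```

```text
t 54.85 p [ 0.5509 -0.2141  0.1036] jaw 70.0 open 0.498 F [-0.3  0.3 -0.3] j6 -102.1
wrist elbow 0.94 px 332.0 175.0 org [ 0.5353 -0.1945] yaw 339.9 IoU 0.92 xleg(+6) [ 0.5361 -0.2097] yleg(+6) [ 0.5242 -0.184 ]
t 55.0 p [ 0.5511 -0.2142  0.104 ] jaw 70.0 open 0.502 F [0.3 0.2 0.8] j6 -102.1
```

View pics/w25.png

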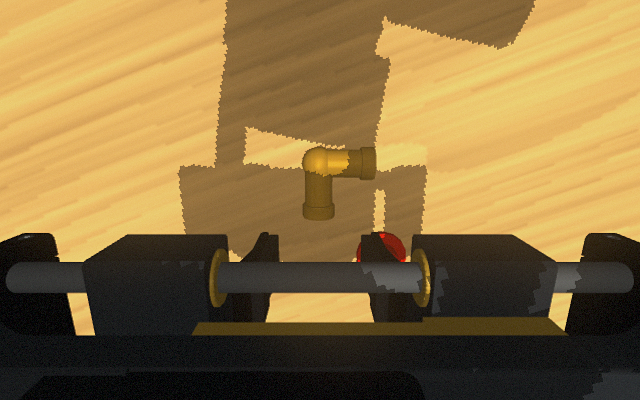

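Request:
send_rows --plan '[[[-0.01, -0.03, -0.9, 0, 0.16], [0, 0, -0.9, 0, 0.16], [0, 0, -0.9, 0, 0.16], [0, 0, 0, 0, 0.16], [0, 0, 0, 0, 0.16], [0, 0, 0, 0, 1], [0, 0, 0, 0, 1], [0, 0, 0, 0, 1], [0, 0, 0, 0, 1], [0, 0, 0.4, 0, 1], [0, 0, 0.8, 0, 1], [0, 0, 0, 0, 1]]]'

```text
time_s: 56.2
position: [0.5517, -0.2164, 0.0606]
tcp_rot: [[-0.939, 0.343, 0.005], [0.343, 0.94, -0.003], [-0.005, -0.001, -1.0]]
force: [0.5, -0.4, -0.8]
opening: 0.262
```

Run:
```python
from h import *
s,p,R=st();cap('wrist','w26.png')
```

```text
t 56.2 p [ 0.5517 -0.2164  0.0606] jaw 70.0 open 0.262 F [ 0.5 -0.4 -0.8] j6 -102.2
```

View pics/w26.png

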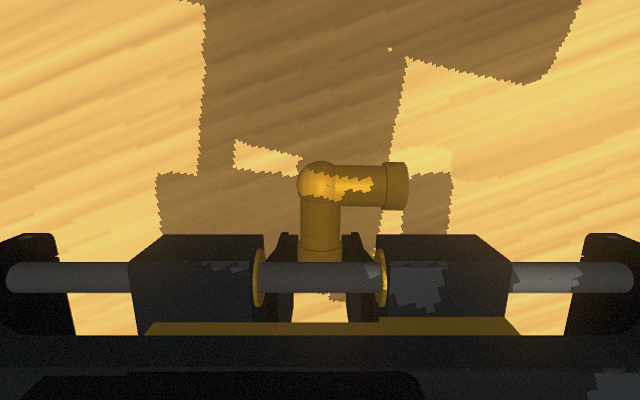

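Request:
send_rows --plan '[[[0, 0, 0.9, 0, 1], [-0.12, 0.98, 0.9, -0.6, 1], [-0.12, 0.98, 0.9, -0.6, 1], [-0.12, 0.98, 0, -0.6, 1], [-0.12, 0.98, 0, -0.6, 1], [-0.12, 0.98, 0, -0.6, 1], [-0.12, 0.98, 0, -0.6, 1], [-0.12, 0.98, 0, -0.6, 1], [-0.12, 0.98, 0, -0.6, 1], [-0.12, 0.98, 0, -0.6, 1], [-0.12, 0.98, 0, -0.6, 1], [-0.12, 0.98, 0, -0.6, 1], [-0.12, 0.98, 0, -0.6, 1], [-0.12, 0.98, 0, -0.6, 1], [-0.12, 0.98, 0, -0.6, 1], [-0.12, 0.98, 0, -0.6, 1], [-0.12, 0.98, 0, -0.6, 1], [-0.12, 0.98, 0, -0.6, 1], [-0.1, 0.98, 0, -0.6, 1], [0, 0, 0, 0, 1]]]'

```text
time_s: 58.25
position: [0.4848, 0.3168, 0.1379]
tcp_rot: [[-0.144, 0.99, -0.001], [0.99, 0.144, 0.001], [0.001, -0.0, -1.0]]
force: [-0.0, -0.2, -1.1]
opening: 0.257
```

Request:
send_rows --plan '[[[0, 0, 0, 0, 1], [0, 0, 0, 0, 1]]]'

```text
time_s: 58.45
position: [0.4854, 0.3128, 0.1381]
tcp_rot: [[-0.141, 0.99, -0.002], [0.99, 0.141, -0.001], [-0.001, -0.002, -1.0]]
force: [0.3, 0.5, -1.2]
opening: 0.263
```

Run:
```python
from h import *
s,p,R=st();cap('wrist','w27.png')
x=np.array([.9903,.1392]);y=np.array([-.1392,.9903]);o=np.array([.5195,.219]);q=p[:2]-o;print(q@x*1000,q@y*1000)
```

```text
t 58.45 p [0.4854 0.3128 0.1381] jaw 8.1 open 0.263 F [ 0.3  0.5 -1.2] j6 13.7
-20.74722745737354 97.67851684056271
```

View pics/w27.png

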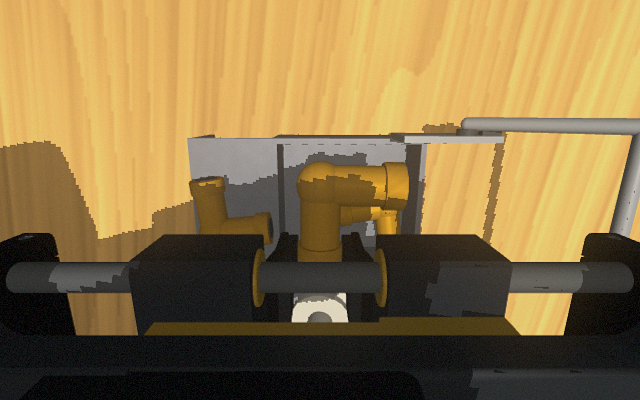

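Request:
send_rows --plan '[[[0.06, -0.02, -0.9, 0, 1], [0, 0, -0.9, 0, 1], [0, 0, -0.9, 0, 1], [0, 0, 0, 0, 1], [0, 0, 0, 0, 1]]]'

```text
time_s: 59.0
position: [0.4877, 0.3124, 0.0577]
tcp_rot: [[-0.139, 0.99, -0.001], [0.99, 0.139, -0.001], [-0.0, -0.001, -1.0]]
force: [0.2, 0.1, -1.0]
opening: 0.263
```

Run:
```python
from h import *
s,p,R=st();cap('wrist','w28.png')
x=np.array([.9903,.1392]);y=np.array([-.1392,.9903]);o=np.array([.5195,.219]);q=p[:2]-o;print(q@x*1000,q@y*1000)
```

```text
t 59.0 p [0.4877 0.3124 0.0577] jaw 8.0 open 0.263 F [ 0.2  0.1 -1. ] j6 13.6
-18.448120098813472 96.87295482745488
```

View pics/w28.png

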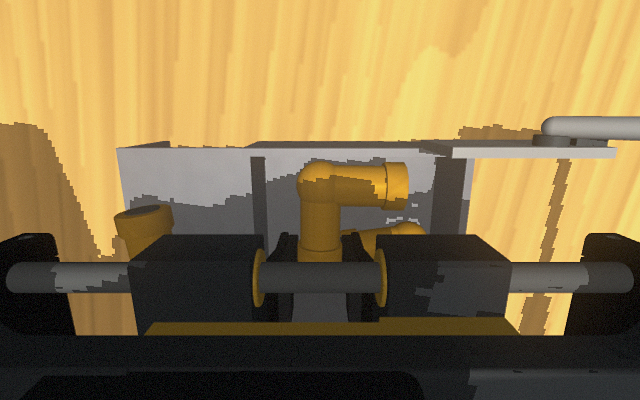

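Request:
send_rows --plan '[[[0, 0, 0, 0, 0.32], [0, 0, 0, 0, 0.3], [0, 0, 0, 0, 0.28], [0, 0, 0, 0, 0.28], [0, 0, 0.5, 0, 0.28], [0, 0, 0.9, 0, 0.28], [0, 0, 0.9, 0, 0.28], [0, 0, 0.9, 0, 0.2], [0, 0, 0.5, 0, 0.2], [0, 0, 0, 0, 0.2], [0, 0, 0, 0, 0.2]]]'

```text
time_s: 60.15
position: [0.4874, 0.3132, 0.1687]
tcp_rot: [[-0.141, 0.99, 0.0], [0.99, 0.141, 0.0], [0.0, 0.0, -1.0]]
force: [-0.3, 1.0, 0.0]
opening: 0.398
```

Run:
```python
from h import *
s,p,R=st();cap('wrist','w29.png');c=cap('scene');cv2.imwrite('pics/s29.png',cv2.resize(c['img'][110:370,220:560],None,fx=2.2,fy=2.2,interpolation=2))
```

```text
t 60.15 p [0.4874 0.3132 0.1687] jaw 8.1 open 0.398 F [-0.3  1.   0. ] j6 13.6
```

View pics/w29.png

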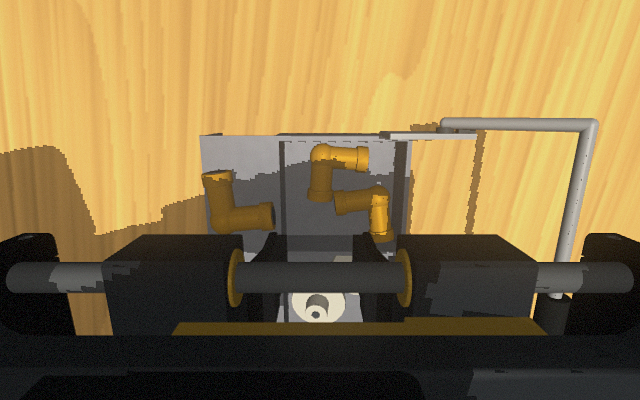

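View pics/s29.png

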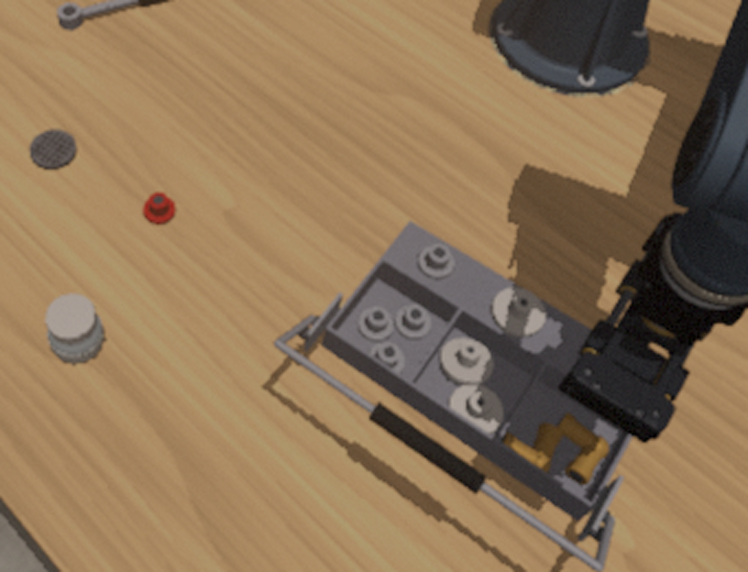

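All seven parts are in their matching bins and no loose ones remain on the bench. The red look-alike, vent screen, wrench and jar are untouched. Next I'll fold the handle back.

Request:
send_rows --plan '[[[0, 0, 0.9, 0, -0.2], [0.69, -0.32, 0.3, 0, -0.2], [0.69, -0.32, 0, 0, -0.2], [0.69, -0.32, 0, 0, -0.2], [0.69, -0.32, 0, 0, -0.2], [0.69, -0.32, 0, 0, -0.2], [0.69, -0.32, 0, 0, -0.2], [0.69, -0.32, 0, 0, -0.2], [0.69, -0.32, 0, 0, -0.2], [0, 0, 0, 0, -0.2], [0, 0, 0, 0, -0.2]]]'

```text
time_s: 61.35
position: [0.6523, 0.2361, 0.2029]
tcp_rot: [[-0.14, 0.99, -0.004], [0.99, 0.14, -0.0], [0.0, -0.004, -1.0]]
force: [-0.2, 0.2, -0.1]
opening: 0.6
```

Run:
```python
from h import *
s,p,R=st();cap('wrist','w30.png');marks('wrist','handle_grip');cap('top');marks('top','handle_grip');s,p,R=st();print((np.array([.6525,.2367,.122])-p)/.03)
```

```text
t 61.35 p [0.6523 0.2361 0.2029] jaw 8.0 open 0.6 F [-0.2  0.2 -0.1] j6 2.6
wrist handle_grip [(0.84, [0.6494, 0.2369, 0.1248])]
top handle_grip [(0.82, [0.6527, 0.2366, 0.1208])]
t 61.55 p [0.652  0.2371 0.2044] jaw 8.1 open 0.598 F [-0.3  0.3  0.1] j6 2.6
[ 0.01726317 -0.01347481 -2.74549692]
```

View pics/w30.png

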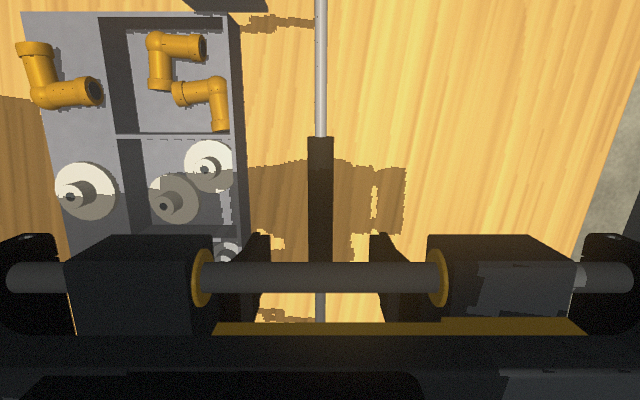

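Request:
send_rows --plan '[[[0, 0, -0.9, 0, -0.2], [0, 0, -0.9, 0, -0.2], [0, 0, -0.9, 0, -0.2], [0, 0, -0.04, 0, -0.2], [0, 0, 0, 0, -0.2], [0, 0, 0, 0, 1], [0, 0, 0, 0, 1], [0, 0, 0, 0, 1], [0, 0, 0, 0, 1], [0, 0, 0, 0, 1], [0, 0, 0, 0, 1], [0, 0, 0, 0, 1]]]'

```text
time_s: 62.75
position: [0.6525, 0.2363, 0.1229]
tcp_rot: [[-0.141, 0.99, -0.002], [0.99, 0.141, -0.0], [-0.0, -0.002, -1.0]]
force: [-2.9, 0.0, 4.1]
opening: 0.197
```

Run:
```python
from h import *
st()
th=np.linspace(2.5,-.03,29); r=80/30
d=np.diff(np.c_[-r*np.cos(th),r*np.sin(th)],axis=0); a=np.radians(8)
print([[float(round(x*np.cos(a),2)),float(round(x*np.sin(a),2)),float(round(z,2)),0,1] for x,z in d], len(d))
```

```text
t 62.75 p [0.6525 0.2363 0.1229] jaw 8.1 open 0.197 F [-2.9  0.   4.1] j6 2.6
[[-0.15, -0.02, 0.19, 0, 1], [-0.17, -0.02, 0.17, 0, 1], [-0.18, -0.03, 0.16, 0, 1], [-0.2, -0.03, 0.14, 0, 1], [-0.21, -0.03, 0.12, 0, 1], [-0.22, -0.03, 0.1, 0, 1], [-0.22, -0.03, 0.08, 0, 1], [-0.23, -0.03, 0.06, 0, 1], [-0.24, -0.03, 0.04, 0, 1], [-0.24, -0.03, 0.02, 0, 1], [-0.24, -0.03, -0.0, 0, 1], [-0.24, -0.03, -0.03, 0, 1], [-0.23, -0.03, -0.05, 0, 1], [-0.23, -0.03, -0.07, 0, 1], [-0.22, -0.03, -0.09, 0, 1], [-0.21, -0.03, -0.11, 0, 1], [-0.2, -0.03, -0.13, 0, 1], [-0.19, -0.03, -0.15, 0, 1], [-0.18, -0.02, -0.16, 0, 1], [-0.16, -0.02, -0.18, 0, 1], [-0.14, -0.02, -0.19, 0, 1], [-0.13, -0.02, -0.2, 0, 1], [-0.11, -0.02, -0.22, 0, 1], [-0.09, -0.01, -0.22, 0, 1], [-0.07, -0.01, -0.23, 0, 1], [-0.05, -0.01, -0.24, 0, 1], [-0.03, -0.0, -0.24, 0, 1], [-0.0, -0.0, -0.24, 0, 1]] 28
```

Request:
send_rows --plan '[[[-0.15, -0.02, 0.19, 0, 1], [-0.17, -0.02, 0.17, 0, 1], [-0.18, -0.03, 0.16, 0, 1], [-0.2, -0.03, 0.14, 0, 1], [-0.21, -0.03, 0.12, 0, 1], [-0.22, -0.03, 0.1, 0, 1], [-0.22, -0.03, 0.08, 0, 1], [-0.23, -0.03, 0.06, 0, 1], [-0.24, -0.03, 0.04, 0, 1], [-0.24, -0.03, 0.02, 0, 1], [-0.24, -0.03, 0, 0, 1], [-0.24, -0.03, -0.03, 0, 1], [-0.23, -0.03, -0.05, 0, 1], [-0.23, -0.03, -0.07, 0, 1]]]'

```text
time_s: 64.15
position: [0.5693, 0.2249, 0.156]
tcp_rot: [[-0.141, 0.99, 0.017], [0.99, 0.141, 0.002], [-0.0, 0.017, -1.0]]
force: [5.4, 0.1, 7.1]
opening: 0.197
```

Request:
send_rows --plan '[[[-0.22, -0.03, -0.09, 0, 1], [-0.21, -0.03, -0.11, 0, 1], [-0.2, -0.03, -0.13, 0, 1], [-0.19, -0.03, -0.15, 0, 1], [-0.18, -0.02, -0.16, 0, 1], [-0.16, -0.02, -0.18, 0, 1], [-0.14, -0.02, -0.19, 0, 1], [-0.13, -0.02, -0.2, 0, 1], [-0.11, -0.02, -0.22, 0, 1], [-0.09, -0.01, -0.22, 0, 1], [-0.07, -0.01, -0.23, 0, 1], [-0.05, -0.01, -0.24, 0, 1], [-0.03, 0, -0.24, 0, 1], [0, 0, -0.24, 0, 1], [0, 0, 0, 0, 1], [0, 0, 0, 0, 1]]]'

```text
time_s: 65.75
position: [0.5098, 0.2167, 0.0715]
tcp_rot: [[-0.141, 0.99, -0.001], [0.99, 0.141, -0.0], [-0.0, -0.001, -1.0]]
force: [4.4, -2.8, -2.2]
opening: 0.188
```

Run:
```python
from h import *
s,p,R=st();cap('wrist','w31.png');marks('wrist','handle_grip');cap('top');marks('top','handle_grip');st()
```

```text
t 65.75 p [0.5098 0.2167 0.0715] jaw 8.1 open 0.188 F [ 4.4 -2.8 -2.2] j6 3.4
wrist handle_grip [(0.75, [0.51, 0.2177, 0.0763])]
top handle_grip [(0.69, [0.5119, 0.2145, 0.0741])]
t 65.95 p [0.5098 0.2167 0.072 ] jaw 8.1 open 0.19 F [ 4.7 -2.9 -3.3] j6 3.4
```

Request:
send_rows --plan '[[[0, 0, -0.12, 0, 1], [0, 0, -0.06, 0, 1], [0, 0, 0, 0, 1], [0, 0, 0, 0, 1]]]'

```text
time_s: 66.35
position: [0.5097, 0.2167, 0.067]
tcp_rot: [[-0.141, 0.99, -0.0], [0.99, 0.141, -0.0], [-0.0, -0.0, -1.0]]
force: [2.5, -4.8, 1.3]
opening: 0.182
```

Run:
```python
from h import *
s,p,R=st();cap('wrist','w32.png')
```

```text
t 66.35 p [0.5097 0.2167 0.067 ] jaw 8.1 open 0.182 F [ 2.5 -4.8  1.3] j6 3.4
```

View pics/w32.png

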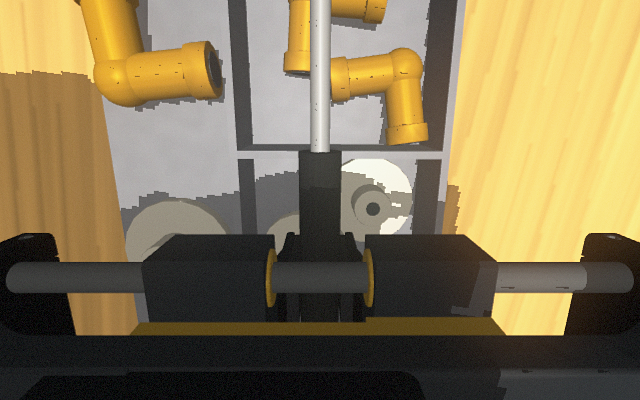

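Request:
send_rows --plan '[[[0, 0, 0, 0, 0.2], [0, 0, 0, 0, 0.2], [0, 0, 0, 0, 0.2], [0, 0, 0.7, 0, 0.2], [0, 0, 0.9, 0, 0.2], [0, 0, 0.9, 0, 0.2], [0, 0, 0.9, 0, 0.2], [0, 0, 0, 0, 0.2], [0, 0, 0, 0, 0.2]]]'

```text
time_s: 67.3
position: [0.5092, 0.2172, 0.1691]
tcp_rot: [[-0.141, 0.99, -0.001], [0.99, 0.141, 0.0], [0.0, -0.0, -1.0]]
force: [0.6, -0.9, -0.5]
opening: 0.394
```

Run:
```python
from h import *
s,p,R=st();c=cap('wrist','w33.png');marks('wrist','handle_grip');
ct=cap('top');marks('top','handle_grip');cs=cap('scene','s33.png');marks('scene','handle_grip')
o=np.array([.5195,.219,0]);x=np.array([.9903,.1392,0]);y=np.array([-.1392,.9903,0]);h=o+.07*x+[0,0,.075]
for th in (0,.1,.2,.3):
  g=h-.08*np.cos(th)*x+np.r_[0,0,.08*np.sin(th)]
  print(th,[ (proj(k,g+.055*y).round(1),proj(k,g-.055*y).round(1)) for k in (c,ct,cs)])
for k,n in ((c,'w'),(ct,'t'),(cs,'s')):
  r=masks_of({'w':'wrist','t':'top','s':'scene'}[n],'handle_grip'); print(n,[ (round(d['conf'],2),d['region'].sum()) for d in r])
i=cs['img'];cv2.imwrite('pics/s33c.png',cv2.resize(i[190:370,340:560],None,fx=3,fy=3,interpolation=2))
```

```text
t 67.3 p [0.5092 0.2172 0.1691] jaw 8.1 open 0.394 F [ 0.6 -0.9 -0.5] j6 3.4
wrist handle_grip [(0.55, [0.5052, 0.216, 0.0723])]
top handle_grip [(0.72, [0.5103, 0.2135, 0.0716]), (0.65, [0.4208, -0.4825, 0.0033]), (0.32, [0.517, 0.2222, 0.0014])]
scene handle_grip [(0.87, [0.5106, 0.2174, 0.0722])]
0 [(array([319.6, 135.3]), array([319.5, 275.3])), (array([177.7, 232.5]), array([221. , 226.9])), (array([464.9, 283.7]), array([420.4, 255.4]))]
0.1 [(array([320.2, 136. ]), array([320. , 280.1])), (array([176.6, 232.1]), array([220.2, 226.5])), (array([465.9, 282.4]), array([421. , 253.9]))]
0.2 [(array([322. , 136.8]), array([321.6, 285.2])), (array([175.5, 231.4]), array([219.4, 225.8])), (array([466.8, 281.3]), array([421.5, 252.7]))]
0.3 [(array([325.2, 137.5]), array([324.4, 290.5])), (array([174.4, 230.4]), array([218.6, 224.8])), (array([467.4, 280.6]), array([421.7, 251.8]))]
w [(0.72, np.int64(4933)), (0.61, np.int64(40012))]
t [(0.64, np.int64(338))]
s [(0.75, np.int64(720))]
```

View pics/w33.png

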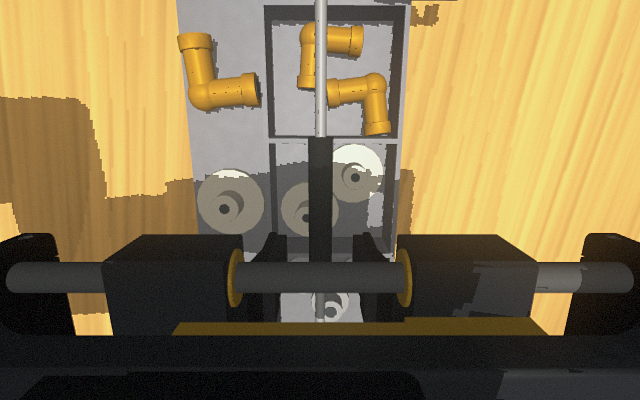

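View pics/s33c.png

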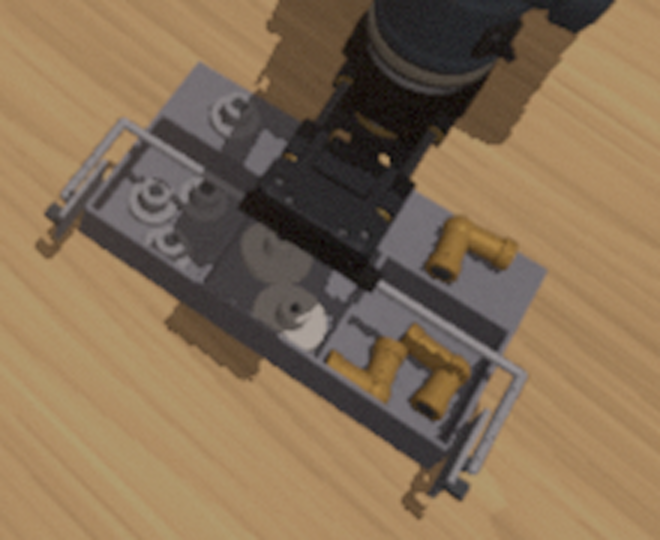

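The three views put the grip at z about 0.072, which matches a flat handle. As a check I'll press lightly on the sleeve with closed fingers to see whether it is against its stop.

Request:
send_rows --plan '[[[0, 0, 0, 0, 1], [0, 0, 0, 0, 1], [0, 0, 0, 0, 1], [0, 0, 0, 0, 1], [0, 0, -0.9, 0, 1], [0, 0, -0.9, 0, 1], [0, 0, -0.3, 0, 1], [0, 0, -0.1, 0, 1], [0, 0, -0.1, 0, 1], [0, 0, 0, 0, 1], [0, 0, 0, 0, 1]]]'

```text
time_s: 68.85
position: [0.5104, 0.2171, 0.1013]
tcp_rot: [[-0.141, 0.99, 0.002], [0.99, 0.141, 0.0], [0.0, 0.002, -1.0]]
force: [-0.9, -0.4, 2.5]
opening: 0.002
```

Request:
send_rows --plan '[[[0, 0, -0.1, 0, 1], [0, 0, 0, 0, 1], [0, 0, 0, 0, 1]]]'

```text
time_s: 69.15
position: [0.5105, 0.2171, 0.1009]
tcp_rot: [[-0.141, 0.99, 0.003], [0.99, 0.141, 0.0], [-0.0, 0.003, -1.0]]
force: [-4.8, -1.9, 23.0]
opening: 0.005
```

Request:
send_rows --plan '[[[0, 0, 0.5, 0, 1], [0, 0, 0.9, 0, 1], [0, 0, 0.9, 0, 1], [0, 0, 0.9, 0, 1], [-0.5, -0.9, 0.9, 0, 1], [-0.5, -0.9, 0.9, 0, 1], [-0.4, -0.9, 0, 0, 1], [0, -0.9, 0, 0, 1], [0, -0.9, 0, 0, 1], [0, -0.9, 0, 0, 1], [0, -0.9, 0, 0, 1], [0, -0.9, 0, 0, 1], [0, 0, 0, 0, 1], [0, 0, 0, 0, 1], [0, 0, 0, 0, 1]]]'

```text
time_s: 70.65
position: [0.4678, 0.0016, 0.2472]
tcp_rot: [[-0.141, 0.99, 0.0], [0.99, 0.141, 0.0], [0.0, 0.0, -1.0]]
force: [-0.3, 0.2, -0.1]
opening: 0.004
```

Run:
```python
from h import *
s,p,R=st();c=cap('scene');cv2.imwrite('pics/s34.png',cv2.resize(c['img'][110:370,220:560],None,fx=2.2,fy=2.2,interpolation=2))
for n in('scene','top'):
  cap(n);marks(n,'handle_grip')
  for t in ('vent_screen','socket_wrench','grease_jar','elbow1','retainer1','plate1'): marks(n,t)
```

```text
t 70.65 p [0.4678 0.0016 0.2472] jaw 8.1 open 0.004 F [-0.3  0.2 -0.1] j6 -21.7
scene handle_grip [(0.65, [0.5109, 0.2198, 0.0732])]
scene vent_screen [(0.73, [0.4217, -0.4828, -0.0029]), (0.22, [0.5353, 0.2395, 0.0032])]
scene socket_wrench [(0.57, [0.4194, -0.4832, -0.0031])]
scene grease_jar [(0.85, [0.7857, -0.1132, -0.0016]), (0.54, [0.4527, 0.1064, 0.0472])]
scene elbow1 [(0.64, [0.5893, 0.2273, 0.0725]), (0.63, [0.5004, 0.3331, 0.0022]), (0.58, [0.5301, 0.2911, 0.0055])]
scene retainer1 [(0.65, [0.5611, 0.1381, -0.0001]), (0.57, [0.6067, -0.1814, -0.0006]), (0.48, [0.5093, 0.1304, 0.0078]), (0.46, [0.534, 0.1031, 0.0038])]
scene plate1 [(0.8, [0.5371, 0.2411, 0.0023]), (0.56, [0.501, 0.2, 0.0065]), (0.2, [0.6387, -0.348, -0.0007])]
top handle_grip [(0.89, [0.5111, 0.2175, 0.0729])]
top vent_screen [(0.85, [0.6445, -0.343, -0.0003])]
top socket_wrench [(0.93, [0.4227, -0.4858, 0.0019]), (0.2, [0.5019, 0.3371, 0.0068])]
top grease_jar [(0.78, [0.7892, -0.1186, -0.0003]), (0.29, [0.5023, 0.3355, 0.0051])]
top elbow1 [(0.57, [0.5305, 0.2967, 0.0043]), (0.55, [0.4995, 0.3385, 0.0052]), (0.26, [0.7886, -0.1169, -0.0012])]
top retainer1 [(0.63, [0.6062, -0.1835, -0.0003]), (0.55, [0.4314, 0.2039, 0.0456])]
top plate1 [(0.65, [0.5413, 0.2387, 0.0049]), (0.62, [0.5009, 0.2012, 0.0084]), (0.16, [0.5, 0.3361, 0.0048])]
```

View pics/s34.png

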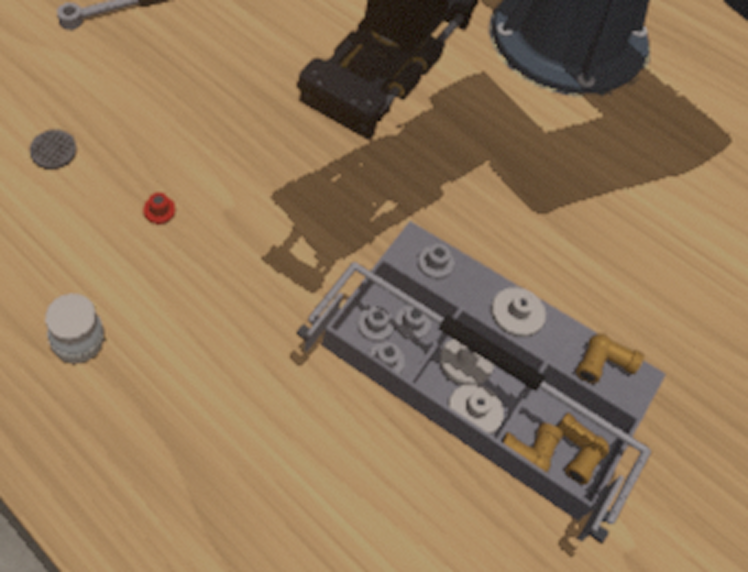

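```bash
python3 -c "
from rig import bot
print(bot.hand_in())"
```

```text
the job is handed in; nothing more can be done
None
```

I swung the handle back to its stop and sorted all seven loose parts into their bins. I then folded the handle flat again and handed the job in at about 71 s; no verdict was reported.

- **Parts:** There are three retainers in the -y bin, two plates in the middle bin and two elbows in the +y bin. In the final pictures every part lies flat, with its origin inside its bin's walls.
- **Handle back:** It stopped at about 2.5 rad; pushing further raised the force to about 35 N with no movement.
- **Handle flat:** The last views put the grip at z ≈ 0.073 m, which is about hinge height (0.075 m). A 23 N press on the sleeve did not move it and put its top at 0.084 m, so the joint is near 0.
- **Left alone:** The vent screen, wrench, jar and red look-alike are where they started, within a few millimetres. One scene-camera vent screen result pointed at the wrench instead; the top camera and the picture showed the screen in place.
- **Problems:** The first elbow jammed on one finger when released. I freed it by pushing it lightly against the divider inside its own bin. I gripped the second elbow by its collar instead, and it released cleanly.

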